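# Strip the drip tray and hang its plate to dry

## Robot

A 6-joint arm with a two-finger parallel gripper is mounted at the origin on a cart in front of the work surface, level with it; the furniture and walls round the work are solid. World frame = base frame: x ahead of the robot, y to its left, z up, the work surface at z = 0. Lengths are in m, angles in rad, forces in N, time in s.
With the tool pointing down it reaches from about 0.425 to 0.95 m from the base axis. Payload 3.5 kg.
Tool frame: the origin (TCP) lies at the very end of the fingers, on their centre line; the grasp point (between the pads) lies ctrl.grip_point_offset behind it (ctrl.grip_point_offset is the distance from the TCP to the grasp point, in m); z points along the fingers, y is the direction in which the jaws open and shut (so a half turn about z gives the same grasp; the last joint's range is limited). The gripper opens to 85 mm and grips with 20 to 120 N. Pads are 22 mm wide; open, the fingers measure 114 mm over their backs; the gripper's body (76 mm by 85 mm) begins 54 mm behind the grasp point. The pads swing forward as they close: fully open they stand 13 mm farther back than shut.
Start: joints at [1.135, 0.286, 1.577, -0, 1.279, -0.15], TCP at [0.19, 0.648, 0.198] pointing down, gripper open.
Joint ranges: [-2.77, 2.77], [-0.9, 2.22], [0.21, 2.48], [-1.53, 4.67], [0.24, 2.81], [-2.84, 2.84]. Speed limits (rad/s): [2.79, 2.79, 3.14, 3.14, 3.14, 3.14].

## Interface

Orientations are given as a unit quaternion [x, y, z, w].
In Python, from plant import telemetry, imaging, ticket, finder, ctrl gives the robot as it stands. The module is installed in compiled form; this text tells all that it offers.
- The arm moves only by the shell command python3 -m crank 'ROWS' [FORCE]. ROWS is JSON, a list of rows, each a list of 7 numbers: the shift along the tool's x, y, z scaled (see below), then the turn, a rotation vector about the tool's x, y, z scaled (see below), then the opening, from 0 (shut) to 1 (fully open). A call has 1 to 12 rows; each row is the pose to reach, as a shift and turn from the pose commanded when the call began, along the tool's axes at that moment; what a row does not reach only later rows make up. The controller multiplies each number of a shift by 0.15 m and each number of a turn by 90 degrees. A row lasts 1/10 s, in which the tool goes at most 50 mm and 8.59 degrees, less where a joint would pass 70% of its speed; a pose out of reach is approached as far as the arm can. A call with a number of a shift or a turn outside -1 to 1 is refused whole. A call with a gripper value outside its range is refused whole. The fingers move at their own pace and stop on an object; FORCE is the grip in N (left out, the last holds). Time passes only in rows, so rows that repeat a pose let the fingers close. It gives the time, the measured TCP pose, the force and the opening at its end, in the units of the state.
- telemetry.get_state(): the state, without advancing time (a new reading comes with each control period).
- imaging.read_camera(name): name is "scene" or "top" or "wrist"; returns a dict with "pixels" (400x640x3 uint8, red, green, blue), "vfov" (degrees; the focal length in pixels is half the picture's height over the tangent of half this angle, whatever the lens; pixels are square), "cx", "cy" (the principal point, pixels), "rvec" (rotation vector, rad) and "tvec" (3), from world to camera coordinates, as OpenCV has them. Camera axes: x right, y down, z forward; pixel columns grow to the right and rows downward; lengths in m; the calibration is good to about 2 mm. A picture is of the moment at which its call begins. There is no depth.
- ticket.sign_off(): hands the job in, once; it reports no verdict.
Trained networks look in a picture, given as the dict that the camera call returned (one of the last four; its "shot" number tells which), for a name from the list of things; names that differ only in an ending like _2 or _b are one class to them, and where a whole thing is asked for, a point or a joint stands for the part that bears it (a point fixed in the world has none). Each returns a list of dicts, best first, with "confidence" (0 to 1); they miss things now and then, are a little off and sometimes report something else, mostly with a low value. They report only what shows in the picture. A call takes as long as a camera call. They do not tell look-alikes from the thing itself.
- finder.masks_of(label, picture): "pixels" (400x640 bool, what is visible of it) and "extent" ([left, top, right, bottom] in pixels, round what is visible of it).
- finder.pinpoint(label, picture): "location" ([row, column] in pixels: a listed point, or the origin of a listed thing).
The state is a dict: "time": time; "qpos": joint angles; "dq": joint speeds; "joint_efforts": joint torques, N m; "eef_pos": TCP position; "tcp_rot": TCP orientation; "contact_force": force on the tool from outside, world axes, zero at the start; "wrist_torque": the same for the moment, N m; "opening": opening from 0.0 (shut) to 1.0 (fully open).
Only numpy, scipy, OpenCV 4.12 (cv2) and the standard library are available. Lean on these libraries where they do the work, as an engineer would, in place of code of your own. Each camera call takes 0.05 s, during which the arm holds its last target.

## Task

The drip tray is to be washed. First take the small steel jigger off the drip plate and stand it upright on the worktop, clear of the tray. Then lift the plate straight up off the tray's two dowels, keeping it level so that it does not bind, and hang it by the loop under its handle on the upward-angled peg of the drying stand: bring it on along the peg, right down to the bend, and leave it hanging there. Do not disturb the sauce bottle, the spice jar or the tasting glass standing about.

Things in the scene. Friction and masses are not known exactly. Their poses are not given: they have to be found in the camera images.
- tray: Fixed stainless drip tray, 130 (its x) x 180 (its y) x 24 mm high. Origin: centre of its underside, on the worktop. The plate rests on its rim, 24 mm up. Two upright dowels, 10 mm thick, at its y = +-66 mm, x = 0; tops 57.5 mm above the worktop, so the plate must rise 34 mm to come clear. Axes match the plate's at the start.
- plate_grip (a point): Where to grip the loose steel drip plate: centre of its black handle block, 16 (x) x 24 (y) mm, reaching 13 mm above and 22 mm below this point. z = plate normal, y = its long side. Plate 120 x 170 x 10 mm, about 0.35 kg (varies), balanced under the handle, two 11.5 mm holes for the dowels; its underside is 99 mm below this point. The same when turned half round.
- plate_loop (a point): Underside of the ridge of the plate's bail, 32 mm below plate_grip: shall rest on the peg. The bail is 10 mm round bar in the plate's y-z plane, legs at y = +-40 mm, a shallow gable carrying the handle block on its ridge. The loop below this point is 47 mm high down to the plate's top face and 70 mm wide; the peg goes through it along the plate's x (either way).
- stand: Fixed steel drying stand. Origin on the worktop under the bend of its arm. A 13 mm post, 189 mm tall, on a round foot of 84 mm diameter, stands 85 mm along its +x. The arm, a 9 mm rod, leaves the post 185 mm up, falls gently along -x to the bend (rod centre 170 mm up), then rises at 25 degrees along -x: this last part is the peg.
- peg_seat (a point): Top of the rod at the bend, 174.5 mm above the worktop, where the bail's ridge shall finally rest. Axes as the stand's.
- peg_tip (a point): Centre of the peg's free end: 48 mm along the stand's -x from the bend and 192.4 mm above the worktop.
- jigger_mid (a point): Centre (39 mm above its base) of the loose double-cone steel jigger, 78 mm tall: 46 mm wide at the base, narrow waist about 45 to 50 mm up, 38 mm at the top rim. It stands upright on the drip plate beside the bail, its base 34 mm above the worktop at the start.
- sauce_mid (a point): Bystander: loose dark brown squeeze bottle, 56 mm diameter, 201 mm tall, upright; point 100 mm above its base. It stands behind the drying stand's post.
- spice_mid (a point): Bystander: loose spice jar with dark lid, 44 mm diameter, 105 mm tall, upright; point 52 mm above its base. It stands by one end of the tray.
- glass_mid (a point): Bystander: loose small tasting glass with a band round it, 58 mm diameter, 82 mm tall, upright; point 41 mm above its base, beyond the work.
Not all that is in view belongs to the job. What is shaped like the part that bears jigger_mid but green is not meant. Leave any red look-alike of the part that bears plate_grip alone.

How it is judged:
On the way, in this order (a step that is already met when the one before it is completed fails the run):
1. the jigger stands upright on the worktop clear of the tray, let go, with the plate still down on its dowels (height (world z) of jigger_mid below 0.045 m and angle between jigger_mid's own z axis and vertical below 0.1 rad and horizontal distance between jigger_mid and tray above 0.09 m and contact force between the fingers and jigger below 0.1 N and z of plate_grip in the frame of tray below 0.129 m), for 0.2 s.
2. the plate is lifted straight up clear of both dowels, level (z of plate_grip in the frame of tray above 0.1575 m and horizontal distance between plate_grip and tray below 0.03 m and angle between plate_grip's own z axis and vertical below 0.15 rad).
At the end, for the whole second after the job is handed in: The plate hangs on the peg by its loop, at rest, the ridge's underside within 18 mm of the bend, the plate within 20 degrees of level; the jigger stands upright on the worktop, its centre more than 90 mm from the tray's centre (distance between plate_loop and peg_seat below 0.018 m and angle between plate_grip's own z axis and vertical below 0.35 rad and contact force between plate and stand above 1 N and linear speed of plate below 0.05 m/s and height (world z) of jigger_mid below 0.045 m and angle between jigger_mid's own z axis and vertical below 0.1 rad and horizontal distance between jigger_mid and tray above 0.09 m and linear speed of jigger below 0.02 m/s); the robot touches nothing.
It fails at once if the plate is tilted more than 8.5 degrees while on the dowels (z of plate_grip in the frame of tray below 0.15 m and horizontal distance between plate_grip and tray below 0.04 m and angle between plate_grip's own z axis and vertical above 0.15 rad).
It fails at once if the plate is wrenched against the tray with more than 40 N (contact force between plate and tray above 40 N).
It fails at once if the sauce bottle is shifted more than 30 mm or knocked over (distance of sauce_mid from where it was at the start of the episode above 0.03 m).
It fails at once if the spice jar is shifted more than 30 mm or knocked over (distance of spice_mid from where it was at the start of the episode above 0.03 m).
It fails at once if the tasting glass is shifted more than 30 mm or knocked over (distance of glass_mid from where it was at the start of the episode above 0.03 m).
It also fails if it takes over 64 s, if anything falls off the work surface, if the arm or the gripper's body presses on something with over 40 N, if the wrist force passes 120 N, or if a joint passes its speed limit or range.

## Working session

There is one attempt and no reset: what is moved stays moved. The work goes in short steps, Python scripts to look and compute and a shell command to move; the robot and the scene stay as the last step left them, time stands still between calls to the robot, and variables do not carry over. Pictures are saved under pics/ and viewed, and the job is handed in when it is done.

```bash
mkdir -p pics
cat > h.py <<'E'
from plant import telemetry, imaging, ticket, finder, ctrl
import numpy as np, cv2
from scipy.spatial.transform import Rotation as R
def cam(n):
    p=imaging.read_camera(n); return p
def save(p,f): cv2.imwrite('pics/'+f,p['pixels'][:,:,::-1])
def K(p):
    f=200/np.tan(np.radians(p['vfov']/2)); return np.array([[f,0,p['cx']],[0,f,p['cy']],[0,0,1]])
def ray(p,rc):
    Rm=R.from_rotvec(p['rvec']).as_matrix(); t=np.array(p['tvec'])
    d=Rm.T@(np.linalg.inv(K(p))@np.array([rc[1],rc[0],1.])); return -Rm.T@t, d/np.linalg.norm(d)
def atz(p,rc,z):
    o,d=ray(p,rc); return o+d*(z-o[2])/d[2]
def tri(L):
    A=np.zeros((3,3));b=np.zeros(3)
    for p,rc in L:
        o,d=ray(p,rc);M=np.eye(3)-np.outer(d,d);A+=M;b+=M@o
    x=np.linalg.solve(A,b); return x,[float(np.linalg.norm((np.eye(3)-np.outer(ray(p,rc)[1],ray(p,rc)[1]))@(x-ray(p,rc)[0]))) for p,rc in L]
def proj(p,X):
    Rm=R.from_rotvec(p['rvec']).as_matrix(); c=K(p)@(Rm@np.array(X)+np.array(p['tvec'])); return (c[:2]/c[2])[::-1]
E
python3 - <<'E'
from h import *
np.set_printoptions(precision=3,suppress=True)
print(telemetry.get_state(), ctrl.grip_point_offset)
for n in ['scene','top','wrist']:
    p=cam(n); save(p,n+'0.png'); print(n,p['vfov'],p['cx'],p['cy'],ray(p,(200,320)))
    for l in ['tray','plate_grip','plate_loop','stand','peg_seat','peg_tip','jigger_mid','sauce_mid','spice_mid','glass_mid']:
        print(l,[(np.round(q['location'],1).tolist(),round(q['confidence'],2)) for q in finder.pinpoint(l,p)])
E
```

```text
{'time': 0.0, 'qpos': array([ 1.135,  0.287,  1.578, -0.   ,  1.279, -0.15 ]), 'dq': array([-0.001, -0.   , -0.   , -0.001,  0.003,  0.002]), 'joint_efforts': array([ -0.001, -40.6  , -29.262,  -0.   ,   0.006,  -0.   ]), 'eef_pos': array([0.19 , 0.647, 0.196]), 'tcp_rot': array([ 0.142,  0.99 , -0.001, -0.   ]), 'contact_force': array([-0.974,  0.541, -1.267]), 'wrist_torque': array([ 0.005,  0.024, -0.022]), 'opening': 1.0038512153223966} 0.0187
scene 53.37178207543883 320.06758560368775 198.41984084584792 (array([-0.035, -0.592,  0.699]), array([ 0.528,  0.658, -0.537]))
tray [([233.5, 285.2], 0.63)]
plate_grip [([192.8, 280.2], 0.93)]
plate_loop [([169.1, 234.8], 0.97), ([207.2, 280.7], 0.78)]
stand []
peg_seat [([260.3, 392.0], 0.87), ([199.6, 282.6], 0.75)]
peg_tip [([269.5, 407.5], 0.97)]
jigger_mid [([219.6, 278.2], 0.97), ([205.8, 319.6], 0.85), ([216.1, 367.4], 0.67), ([256.2, 304.3], 0.59)]
sauce_mid [([248.6, 345.0], 0.64)]
spice_mid [([199.6, 253.2], 0.61)]
glass_mid [([216.0, 369.9], 0.58)]
top 55.10964541628578 310.39302299894143 205.402873771958 (array([0.325, 0.136, 1.404]), array([ 0.183, -0.021, -0.983]))
tray [([236.0, 298.3], 0.84)]
plate_grip [([233.3, 297.3], 0.98), ([224.5, 202.4], 0.97)]
plate_loop [([227.4, 204.7], 0.84), ([232.0, 296.2], 0.76), ([240.0, 257.0], 0.51)]
stand [([235.8, 407.8], 0.9), ([177.5, 336.7], 0.22)]
peg_seat [([232.2, 422.9], 0.73)]
peg_tip [([237.4, 437.9], 0.64)]
jigger_mid [([241.5, 305.7], 0.5), ([196.2, 291.0], 0.48), ([244.9, 340.0], 0.42)]
sauce_mid []
spice_mid [([238.1, 256.4], 0.76)]
glass_mid [([177.4, 336.2], 0.71)]
wrist 59.30095098629822 318.8211905329358 202.88200096190187 (array([0.117, 0.669, 0.374]), array([ 0.286, -0.081, -0.955]))
tray []
plate_grip []
plate_loop []
stand []
peg_seat []
peg_tip []
jigger_mid []
sauce_mid []
spice_mid []
glass_mid []
```

View pics/scene0.png

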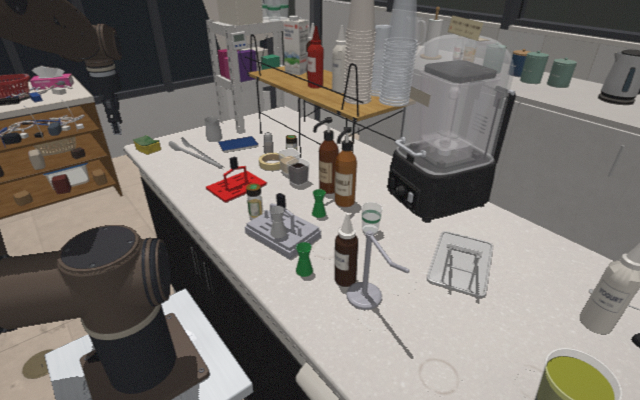

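View pics/top0.png

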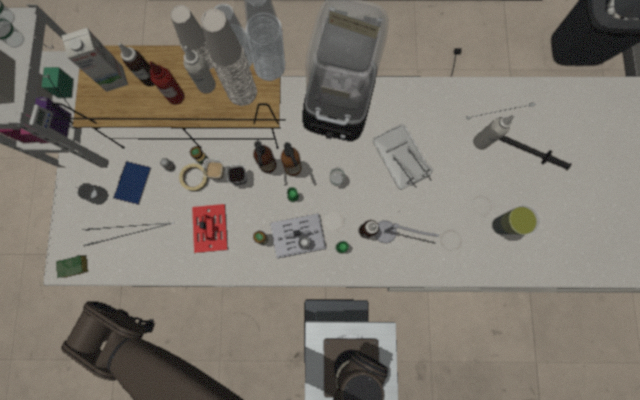

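Run:
```python
import cv2
a=cv2.imread('pics/scene0.png')[140:320,200:440]; cv2.imwrite('pics/s0c.png',cv2.resize(a,None,fx=3.3,fy=3.3,interpolation=cv2.INTER_CUBIC))
a=cv2.imread('pics/top0.png')[150:300,170:470]; cv2.imwrite('pics/t0c.png',cv2.resize(a,None,fx=2.6,fy=2.6,interpolation=cv2.INTER_CUBIC))
```

```text
(no output)
```

View pics/s0c.png

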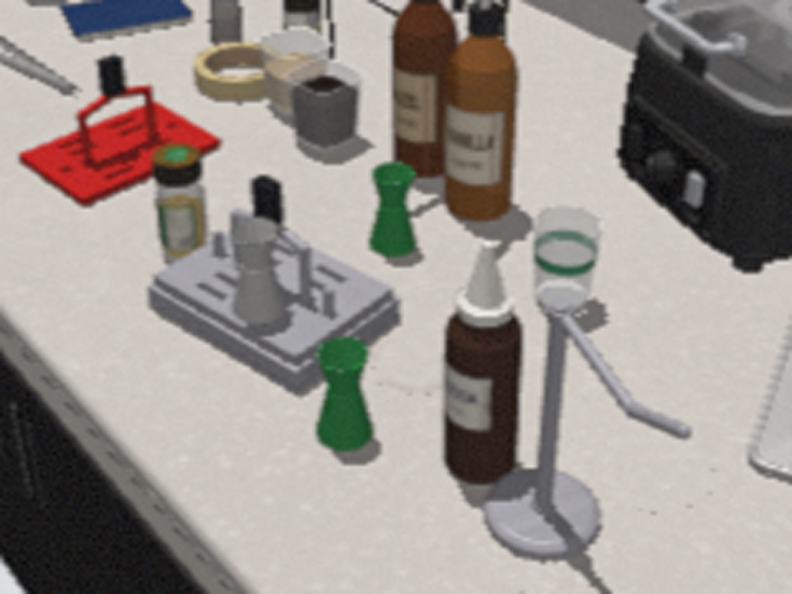

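View pics/t0c.png

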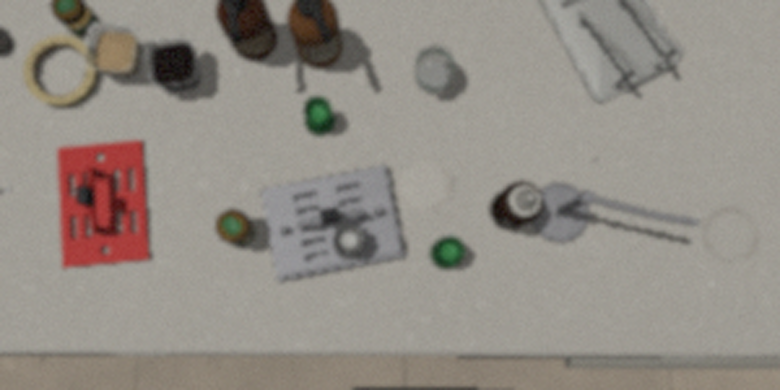

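The steel plate is at top (298,235) / scene (280,230), and the red look-alike at top (208,228) is left alone. The steel jigger is at top (305,241) / scene (278,220). The green ones, at top (293,194) and (343,246), are not meant. The stand's post is at about top (385,232), with the peg pointing right. I'll work out coordinates next.

Run:
```python
from h import *
np.set_printoptions(precision=4,suppress=True)
s=cam('scene');t=cam('top')
P=lambda n,a,b:print(n,*tri([(s,a),(t,b)]))
P('grip',(192.8,280.2),(233.3,297.3)); P('loop',(207.2,280.7),(232,296.2)); P('tip',(269.5,407.5),(237.4,437.9));P('seat',(260.3,392),(232.2,422.9)); P('jig',(219.6,278.2),(241.5,305.7))
print('z: grip',atz(s,(192.8,280.2),.123),atz(t,(233.3,297.3),.123))
print('tip',atz(s,(269.5,407.5),.1924),atz(t,(237.4,437.9),.1924))
print('seat',atz(s,(260.3,392),.1745),atz(t,(232.2,422.9),.1745))
print('jig',atz(s,(219.6,278.2),.073),atz(t,(241.5,305.7),.073))
print('spice top',atz(t,(238,256.4),.052),'tray',atz(t,(236,298.3),0),atz(s,(233.5,285.2),0))
print('spice',atz(s,(199.6,253.2),.052),'sauce',atz(s,(248.6,345),.1),'glass',atz(s,(216,369.9),.041),atz(t,(177.4,336.2),.041))
print('green',atz(s,(256.2,304.3),.039),atz(t,(245,341.5),.039), atz(s,(205.8,319.6),.039))
for p,n in ((s,'s'),(t,'t')):
  for l in ['plate_grip','stand','jigger_mid','tray']:
    for m in finder.masks_of(l,p)[:3]: print(n,l,m['confidence'],m['extent'],m['pixels'].sum())
# plate corners in top
m=finder.masks_of('plate_grip',t)
for k in m[:2]:
  c,_=cv2.findContours(k['pixels'].astype('uint8'),0,2);c=max(c,key=cv2.contourArea)
  b=cv2.boxPoints(cv2.minAreaRect(c));W=np.array([atz(t,(q[1],q[0]),.034) for q in b]);print(k['confidence'],W, W.mean(0), np.linalg.norm(np.diff(W,axis=0),axis=1))
print(R.from_quat(telemetry.get_state()['tcp_rot']).as_matrix())
```

```text
grip [0.4484 0.1835 0.1429] [0.001478301791898908, 0.001478301791898745]
loop [0.4554 0.1908 0.0906] [0.0014249481460141525, 0.00142494814601406]
tip [ 0.4334 -0.2622  0.1977] [0.0030785083106978422, 0.0030785083106979077]
seat [ 0.4481 -0.2175  0.1822] [0.0008618617381818492, 0.0008618617381817662]
jig [0.4242 0.1578 0.0805] [0.0009064227522719324, 0.000906422752271831]
z: grip [0.4671 0.2107 0.123 ] [0.4491 0.185  0.123 ]
tip [ 0.4414 -0.2601  0.1924] [ 0.4315 -0.2617  0.1924]
seat [ 0.4544 -0.2116  0.1745] [ 0.4496 -0.2203  0.1745]
jig [0.4289 0.1673 0.073 ] [0.4256 0.1575 0.073 ]
spice top [0.4386 0.3319 0.052 ] tray [ 0.4511  0.186  -0.    ] [0.4606 0.1854 0.    ]
spice [0.4427 0.3269 0.052 ] sauce [ 0.4675 -0.0607  0.1   ] glass [0.6719 0.0577 0.041 ] [0.6622 0.0484 0.041 ]
green [0.4178 0.0343 0.039 ] [0.4164 0.031  0.039 ] [0.5923 0.192  0.039 ]
s plate_grip 0.95 [249.1, 190.9, 316.8, 248.4] 1459
s plate_grip 0.93 [203.5, 156.5, 265.8, 202.1] 1041
s stand 0.96 [346.7, 229.3, 410.5, 309.8] 1274
s stand 0.39 [272.0, 202.4, 290.4, 238.7] 438
s jigger_mid 0.75 [296.9, 241.3, 313.
[... 228 characters left out ...]
66 [193.4, 202.8, 227.4, 252.8] 1519
t stand 0.93 [375.3, 219.3, 437.8, 241.6] 476
t jigger_mid 0.67 [284.7, 186.0, 298.7, 199.8] 162
t jigger_mid 0.6 [333.8, 244.3, 347.2, 253.4] 121
t jigger_mid 0.51 [299.2, 234.8, 308.4, 249.0] 118
t tray 0.63 [315.7, 229.4, 324.3, 247.8] 2
t tray 0.43 [378.9, 218.8, 407.8, 242.0] 381
0.96 [[0.4927 0.2846 0.034 ]
 [0.527  0.1186 0.034 ]
 [0.4102 0.0952 0.034 ]
 [0.3768 0.2589 0.034 ]] [0.4517 0.1893 0.034 ] [0.1695 0.1191 0.1671]
0.66 [[0.5562 0.5754 0.034 ]
 [0.5645 0.4539 0.034 ]
 [0.3955 0.4362 0.034 ]
 [0.3875 0.5553 0.034 ]] [0.476  0.5052 0.034 ] [0.1218 0.1699 0.1193]
[[-0.9594  0.2819 -0.    ]
 [ 0.2819  0.9594 -0.    ]
 [ 0.     -0.     -1.    ]]
```

```bash
python3 -m crank '[[-0.83,-0.86,-0.2,0,0,0,1],[-0.83,-0.86,-0.2,0,0,0,1],[-0.83,-0.86,-0.2,0,0,0,1],[-0.83,-0.86,-0.2,0,0,0,1]]'; python3 -m crank '[[-0.83,-0.86,-0.2,0,0,0,1],[-0.83,-0.86,-0.2,0,0,0,1],[-0.83,-0.86,-0.2,0,0,0,1],[-0.83,-0.86,-0.2,0,0,0,1]]'; python3 -m crank '[[-0.83,-0.86,-0.2,0,0,-0.31,1],[-0.83,-0.86,-0.2,0,0,-0.31,1],[-0.83,-0.86,-0.2,0,0,-0.31,1],[-0.83,-0.86,-0.2,0,0,-0.31,1],[-0.83,-0.86,-0.2,0,0,-0.31,1],[-0.83,-0.86,-0.2,0,0,-0.31,1]]'
python3 - <<'E'
from h import *
w=cam('wrist');save(w,'w1.png');t=cam('top');save(t,'t1.png')
s=telemetry.get_state();print(s['eef_pos'],R.from_quat(s['tcp_rot']).as_matrix(),s['qpos'])
for l in ['plate_grip','jigger_mid','plate_loop','tray']:
    print(l,[(np.round(q['location'],1).tolist(),round(q['confidence'],2)) for q in finder.pinpoint(l,w)])
    print([(q['extent'],round(q['confidence'],2)) for q in finder.masks_of(l,w)])
E
```

```text
time: 2.6
eef_pos: [0.2745, 0.4866, 0.2286]
tcp_rot: [0.143, 0.99, 0.0, 0.0]
contact_force: [0.8, -0.2, -0.4]
opening: 1.0
time: 3.0
eef_pos: [0.3576, 0.3276, 0.2589]
tcp_rot: [0.143, 0.99, 0.0, 0.001]
contact_force: [-0.3, 1.1, 0.3]
opening: 1.002
time: 3.6
eef_pos: [0.44, 0.1702, 0.2881]
tcp_rot: [-0.098, 0.995, 0.0, 0.0]
contact_force: [0.2, 0.9, -0.1]
opening: 1.002
[0.43893825 0.17174587 0.28750967] [[-9.79849200e-01 -1.99737332e-01 -7.36837432e-04]
 [-1.99737697e-01  9.79849296e-01  4.58787535e-04]
 [ 6.30352641e-04  5.96716810e-04 -9.99999623e-01]] [ 1.56874628e-01 -2.35520417e-01  1.94715661e+00  5.73901180e-04
  1.43061259e+00 -1.61509214e+00]
plate_grip [([188.9, 337.2], 0.96), ([258.4, 603.5], 0.57)]
[([491.7, 162.8, 620.8, 287.6], 0.91), ([261.0, 116.4, 398.6, 214.9], 0.77)]
jigger_mid [([149.7, 316.2], 0.7), ([280.6, 325.4], 0.69), ([110.7, 206.7], 0.59)]
[([298.2, 125.5, 336.3, 172.4], 0.93), ([178.9, 89.2, 233.2, 130.1], 0.82), ([305.1, 254.2, 339.2, 306.8], 0.82)]
plate_loop [([183.5, 333.2], 0.84), ([245.9, 584.5], 0.64), ([181.8, 439.8], 0.29)]
[([261.9, 119.9, 403.0, 214.9], 0.96), ([495.1, 163.4, 622.8, 285.7], 0.88)]
tray []
[([256.6, 113.1, 405.2, 214.9], 0.77)]
```

View pics/w1.png

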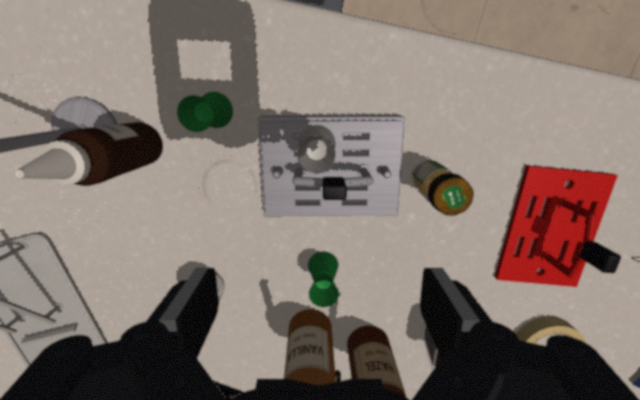

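Wrist picture: the steel plate spans (260..405, 113..216), with its handle at (335,188), dowels at (276,171) and (384,172), and the jigger at (317,149). The green jiggers are at (205,110) and (323,280), the spice jar at (447,190).

Run:
```python
from h import *
np.set_printoptions(precision=4,suppress=True)
w=cam('wrist')
im=w['pixels'][90:240,240:480,::-1]
cv2.imwrite('pics/w1c.png',cv2.resize(im,None,fx=3.3,fy=3.3,interpolation=cv2.INTER_CUBIC))
```

```text
(no output)
```

View pics/w1c.png

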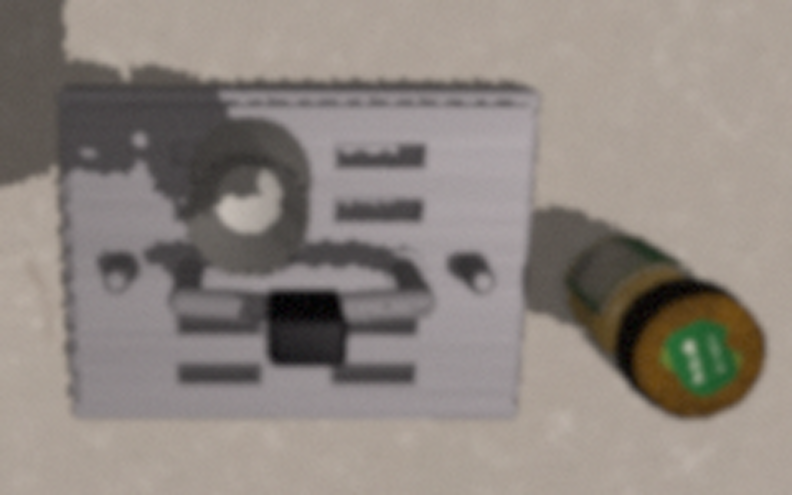

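Run:
```python
from h import *
np.set_printoptions(precision=4,suppress=True)
w=cam('wrist');c=lambda x,y:(y/3.3+90,x/3.3+240)
print(ray(w,(200,320)))
a=atz(w,c(117,282),.0575);b=atz(w,c(484,282),.0575);print(a,b,(a+b)/2,np.linalg.norm(a-b),np.degrees(np.arctan2(b[0]-a[0],b[1]-a[1])))
print('handle',atz(w,c(309,345),.136))
for q in [(60,92),(537,92),(75,415),(518,415)]: print(atz(w,c(*q),.034))
print('jig',atz(w,c(250,208),.112), atz(w,(149.7,316.2),.073))
s=telemetry.get_state();print(s['eef_pos'])
# reprojection overlay
o=np.array([.447,.187]);yaw=np.radians(11.5)
```

```text
(array([0.3642, 0.1547, 0.4639]), array([ 0.2907,  0.0627, -0.9548]))
[0.4686 0.1236 0.0575] [0.4423 0.2527 0.0575] [0.4555 0.1881 0.0575] 0.13177194877498344 -11.512589222520905
handle [0.4559 0.1881 0.136 ]
[0.4093 0.0901 0.034 ]
[0.3749 0.259  0.034 ]
[0.5309 0.1143 0.034 ]
[0.4961 0.2853 0.034 ]
jig [0.4237 0.1637 0.112 ] [0.4265 0.1645 0.073 ]
[0.4394 0.1713 0.2878]
```

```bash
python3 -m crank '[[0.1,-0.025,0.3,0,0,0,1],[0.1,-0.025,0.6,0,0,0,1],[0.1,-0.025,0.8,0,0,0,1],[0.1,-0.025,0.9,0,0,0,1],[0.1,-0.025,0.9,0,0,0,1],[0.1,-0.025,0.9,0,0,0,1]]'
python3 - <<'E'
from h import *
w=cam('wrist');save(w,'w2.png');w2=cam('scene');save(w2,'s2.png')
im=w2['pixels'][140:300,220:400,::-1];cv2.imwrite('pics/s2c.png',cv2.resize(im,None,fx=3.5,fy=3.5,interpolation=cv2.INTER_CUBIC))
print(telemetry.get_state()['eef_pos'])
E
```

```text
time: 4.8
eef_pos: [0.4259, 0.1644, 0.1534]
tcp_rot: [-0.1, 0.995, 0.0, 0.0]
contact_force: [-0.8, -1.1, -0.0]
opening: 0.996
[0.42678123 0.1645327  0.15457357]
```

View pics/w2.png

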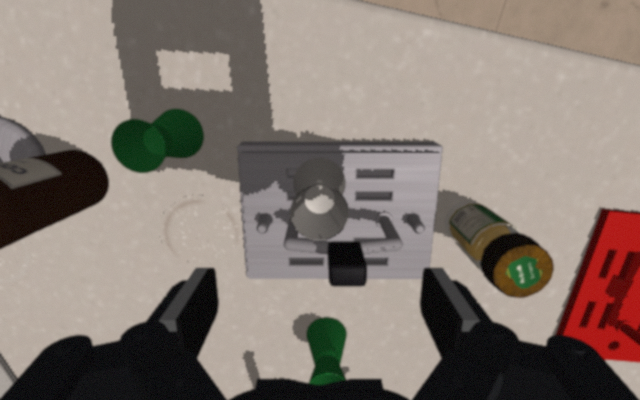

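View pics/s2c.png

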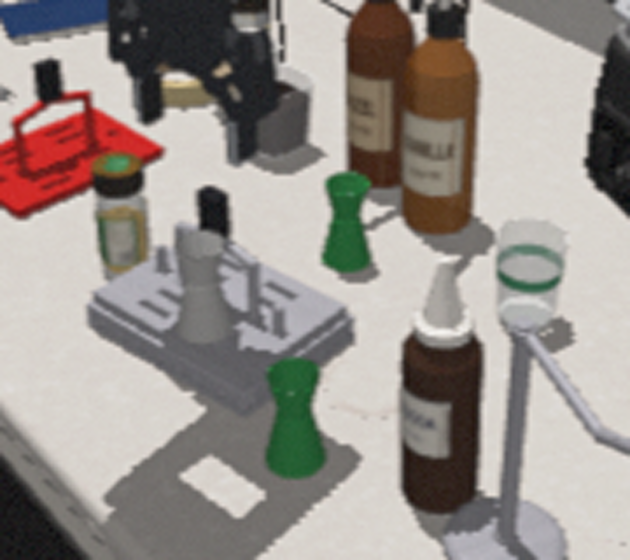

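Run:
```python
from h import *
w=cam('wrist')
im=w['pixels'][130:290,230:450,::-1];cv2.imwrite('pics/w2c.png',cv2.resize(im,None,fx=3.6,fy=3.6,interpolation=cv2.INTER_CUBIC))
for rc in [(211,320),(209,320)]: print(atz(w,rc,.112))
print('handle',atz(w,(265,347),.136))
```

```text
[0.42581994 0.1637062  0.112     ]
[0.42445591 0.16342809 0.112     ]
handle [0.4488761  0.18533496 0.136     ]
```

View pics/w2c.png

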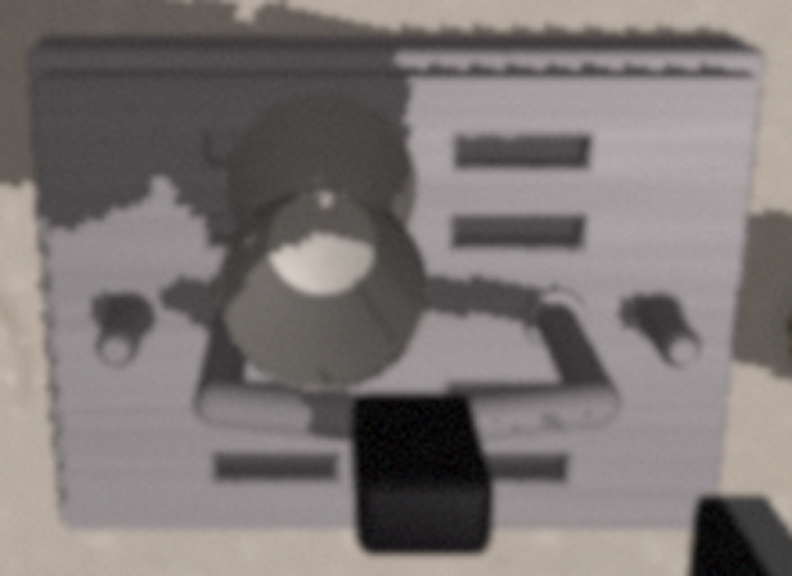

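```bash
python3 -m crank '[[0,0,0.2,0,0,0,1],[0,0,0.4,0,0,0,1],[0,0,0.5,0,0,0,1],[0,0,0.55,0,0,0,1],[0,0,0.55,0,0,0,1],[0,0,0.55,0,0,0,0.6],[0,0,0.55,0,0,0,0.4],[0,0,0.55,0,0,0,0.1],[0,0,0.55,0,0,0,0.1],[0,0,0.55,0,0,0,0.1],[0,0,0.55,0,0,0,0.1],[0,0,0.55,0,0,0,0.1]]' 35
python3 - <<'E'
from h import *
w=cam('wrist');save(w,'w3.png')
im=w['pixels'];print(telemetry.get_state())
E
```

```text
time: 6.15
eef_pos: [0.4265, 0.1646, 0.0717]
tcp_rot: [-0.1, 0.995, 0.0, 0.001]
contact_force: [-0.8, -0.3, 6.2]
opening: 0.412
{'time': 6.2, 'qpos': array([ 1.45655835e-01, -5.48096551e-02,  2.19956134e+00,  6.78766782e-05,
        9.95001810e-01, -1.62642906e+00]), 'dq': array([ 1.44029217e-05,  1.01582119e-04, -1.38902903e-03,  6.43991849e-04,
        1.18269395e-03, -1.23915616e-03]), 'joint_efforts': array([-2.52931360e-01, -2.07217097e+01, -2.33255017e+01, -3.47342854e-02,
       -3.22418762e-01,  1.04834820e-02]), 'eef_pos': array([0.42646122, 0.16455575, 0.07169282]), 'tcp_rot': array([-1.00456057e-01,  9.94941071e-01,  6.98319552e-05,  9.17365978e-04]), 'contact_force': array([-0.54952578, -0.771182  ,  6.78845063]), 'wrist_torque': array([-0.01316489,  0.21046796,  0.03093487]), 'opening': 0.4149794120737552}
```

View pics/w3.png

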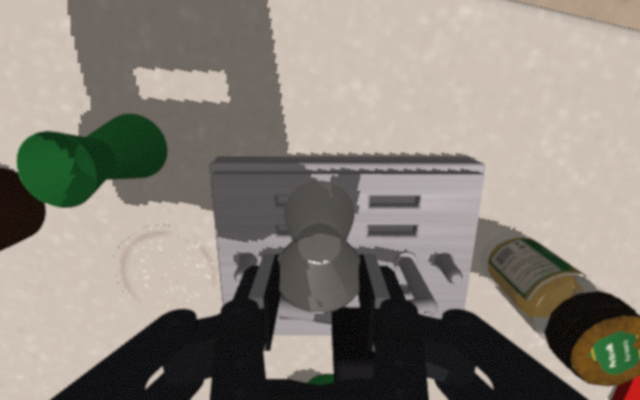

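The fingers stopped on the jigger at an opening of about 35 mm. I'll lift it straight up.

```bash
python3 -m crank '[[0,0,-0.03,0,0,0,0.1],[0,0,-0.1,0,0,0,0.1],[0,0,-0.25,0,0,0,0.1],[0,0,-0.45,0,0,0,0.1],[0,0,-0.7,0,0,0,0.1],[0,0,-1,0,0,0,0.1],[0,0,-1,0,0,0,0.1],[0,0,-1,0,0,0,0.1]]'
python3 - <<'E'
from h import *
w=cam('wrist');save(w,'w4.png');s=cam('scene');save(s,'s4.png')
im=s['pixels'][90:300,200:420,::-1];cv2.imwrite('pics/s4c.png',cv2.resize(im,None,fx=2.8,fy=2.8,interpolation=cv2.INTER_CUBIC))
E
```

```text
time: 7.0
eef_pos: [0.4262, 0.1644, 0.222]
tcp_rot: [-0.1, 0.995, 0.0, 0.002]
contact_force: [0.6, -0.1, -1.8]
opening: 0.408
```

View pics/s4c.png

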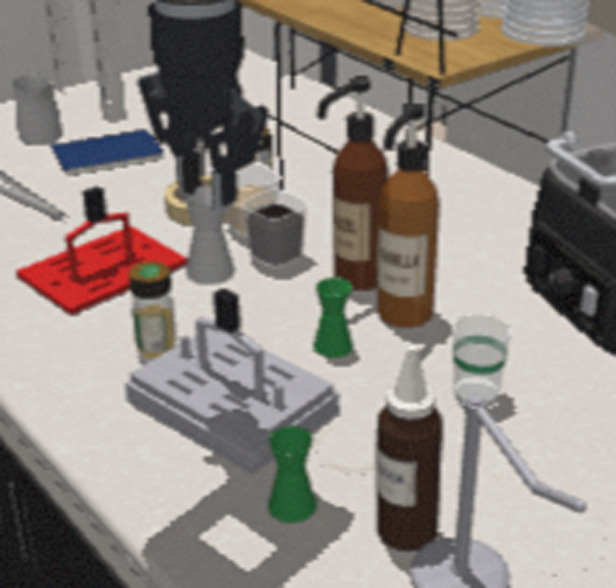

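View pics/w4.png

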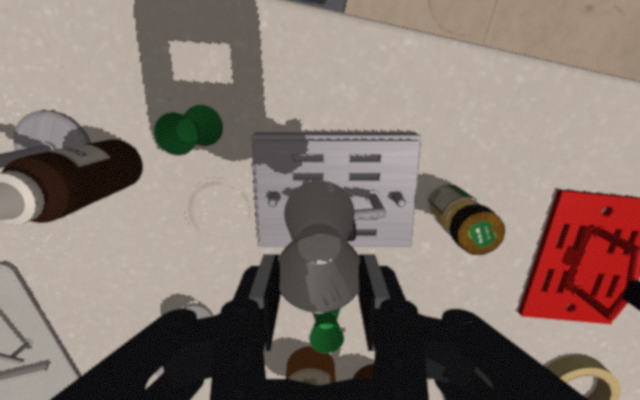

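```bash
python3 -m crank '[[-0.2,-0.15,0,0,0,0,0.1],[-0.45,-0.33,0,0,0,0,0.1],[-0.7,-0.5,0,0,0,0,0.1],[-0.855,-0.61,0,0,0,0,0.1],[-0.855,-0.61,0.3,0,0,0,0.1],[-0.855,-0.61,0.5,0,0,0,0.1],[-0.855,-0.61,0.7,0,0,0,0.1],[-0.855,-0.61,0.8,0,0,0,0.1],[-0.855,-0.61,0.8,0,0,0,0.1]]'
python3 - <<'E'
from h import *
w=cam('wrist');save(w,'w5.png');s=cam('scene');save(s,'s5.png')
im=s['pixels'][90:300,200:420,::-1];cv2.imwrite('pics/s5c.png',cv2.resize(im,None,fx=2.8,fy=2.8,interpolation=cv2.INTER_CUBIC))
E
```

```text
time: 8.0
eef_pos: [0.5663, 0.1003, 0.0959]
tcp_rot: [-0.1, 0.995, 0.0, -0.004]
contact_force: [1.2, 0.0, 0.3]
opening: 0.415
```

View pics/s5c.png

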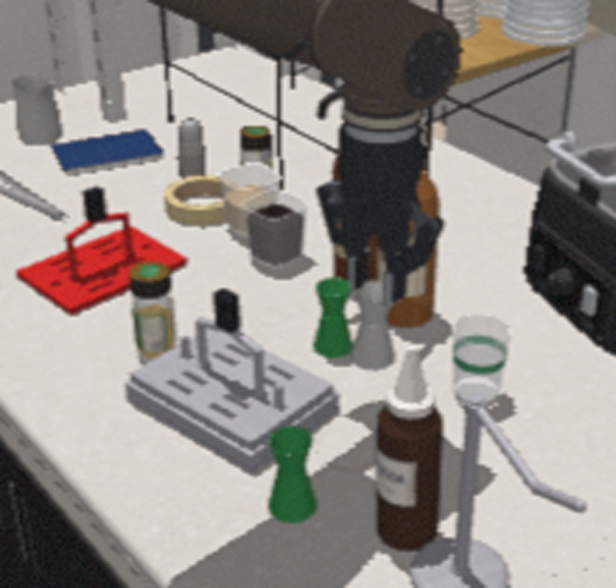

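View pics/w5.png

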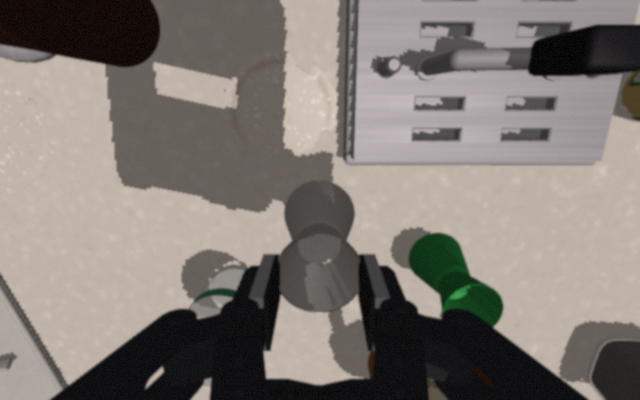

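```bash
python3 -m crank '[[0,0,0.15,0,0,0,0.1],[0,0,0.28,0,0,0,0.1],[0,0,0.34,0,0,0,0.1],[0,0,0.37,0,0,0,0.1],[0,0,0.37,0,0,0,0.1]]'
```

```text
time: 8.6
eef_pos: [0.5701, 0.1003, 0.0456]
tcp_rot: [-0.1, 0.995, -0.0, 0.001]
contact_force: [-0.5, -0.1, -0.6]
opening: 0.411
```

```bash
python3 -m crank '[[0,0,0.02,0,0,0,0.1],[0,0,0.035,0,0,0,0.1],[0,0,0.035,0,0,0,0.1]]'; python3 -m crank '[[0,0,0.01,0,0,0,0.1],[0,0,0.01,0,0,0,0.1]]'
```

```text
time: 8.9
eef_pos: [0.5696, 0.1003, 0.0398]
tcp_rot: [-0.1, 0.995, -0.0, 0.0]
contact_force: [0.2, 0.6, -0.9]
opening: 0.409
time: 9.1
eef_pos: [0.5695, 0.1003, 0.038]
tcp_rot: [-0.1, 0.995, 0.0, -0.0]
contact_force: [-0.5, 0.6, -0.7]
opening: 0.408
```

```bash
python3 -m crank '[[0,0,0.007,0,0,0,0.1],[0,0,0.014,0,0,0,0.1],[0,0,0.014,0,0,0,0.1]]'
```

```text
time: 9.4
eef_pos: [0.5708, 0.1004, 0.038]
tcp_rot: [-0.1, 0.995, -0.0, 0.001]
contact_force: [-3.5, -0.1, 7.0]
opening: 0.411
```

Contact with the worktop (7 N up). I'll open gently, then rise.

```bash
python3 -m crank '[[0,0,0,0,0,0,0.5],[0,0,0,0,0,0,0.6],[0,0,0,0,0,0,0.75],[0,0,0,0,0,0,0.75],[0,0,0,0,0,0,0.75],[0,0,-0.1,0,0,0,0.75],[0,0,-0.3,0,0,0,0.75],[0,0,-0.6,0,0,0,0.75],[0,0,-0.9,0,0,0,0.75],[0,0,-0.9,0,0,0,1]]'
python3 - <<'E'
from h import *
np.set_printoptions(precision=4,suppress=True)
w=cam('wrist');save(w,'w6.png');s=cam('scene');save(s,'s6.png')
im=s['pixels'][90:300,200:420,::-1];cv2.imwrite('pics/s6c.png',cv2.resize(im,None,fx=2.8,fy=2.8,interpolation=cv2.INTER_CUBIC))
for q in finder.pinpoint('jigger_mid',w): print(q['location'],q['confidence'],atz(w,q['location'],.039))
E
```

```text
time: 10.4
eef_pos: [0.5747, 0.1004, 0.1811]
tcp_rot: [-0.101, 0.995, -0.001, 0.008]
contact_force: [-0.3, -0.3, 0.7]
opening: 0.896
[172.7, 319.6] 0.81 [0.573  0.0989 0.039 ]
[224.4, 423.6] 0.7 [0.6033 0.2082 0.039 ]
```

View pics/s6c.png

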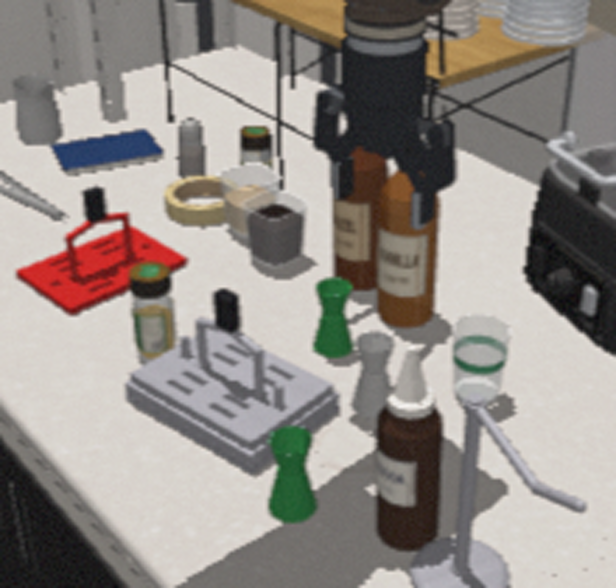

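View pics/w6.png

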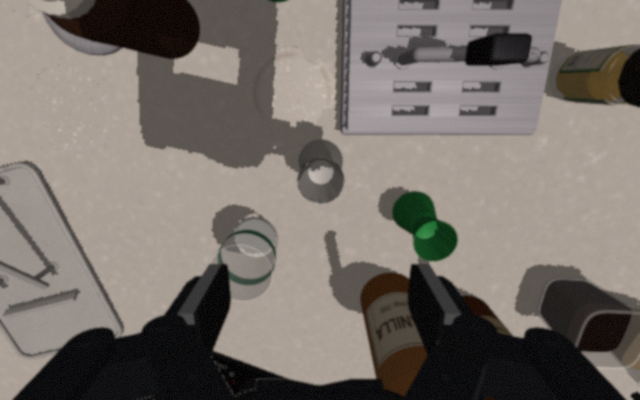

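The jigger stands upright at about (0.573, 0.099); in the scene crop it is at (375,375). Now to a point above the plate's handle.

```bash
python3 -m crank '[[0.2,0.25,-0.1,0,0,0,1],[0.4,0.5,-0.1,0,0,0,1],[0.55,0.65,-0.1,0,0,0,1],[0.625,0.727,-0.1,0,0,0,1],[0.625,0.727,-0.1,0,0,0,1],[0.625,0.727,-0.1,0,0,0,1]]'
python3 - <<'E'
from h import *
np.set_printoptions(precision=4,suppress=True)
w=cam('wrist');save(w,'w7.png')
s=telemetry.get_state();print(s['eef_pos'],R.from_quat(s['tcp_rot']).as_matrix())
E
```

```text
time: 11.15
eef_pos: [0.4563, 0.188, 0.1855]
tcp_rot: [-0.1, 0.995, -0.0, -0.0]
contact_force: [0.7, -0.8, -0.2]
opening: 1.003
[0.4567 0.1878 0.1857] [[-0.98   -0.1991 -0.    ]
 [-0.1991  0.98   -0.0005]
 [ 0.0001 -0.0005 -1.    ]]
```

View pics/w7.png

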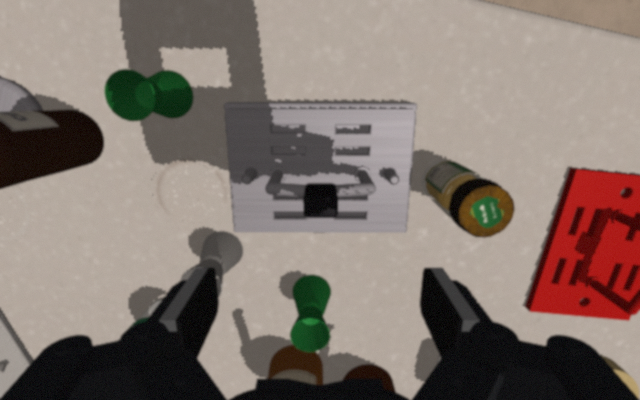

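Run:
```python
from h import *
np.set_printoptions(precision=4,suppress=True)
w=cam('wrist')
im=w['pixels'][90:250,210:440,::-1];cv2.imwrite('pics/w7c.png',cv2.resize(im,None,fx=3.4,fy=3.4,interpolation=cv2.INTER_CUBIC))
# expected corners of the handle block and dowels
c=np.array([.4555,.188]);y=np.radians(11.5);ex=np.array([np.cos(y),np.sin(y)]);ey=np.array([-np.sin(y),np.cos(y)])
g=lambda a,b,z:(proj(w,[*(c+a*ex+b*ey),z])-[90,210])*3.4
for a,b in [(-.008,-.012),(-.008,.012),(.008,.012),(.008,-.012)]: print(g(a,b,.136))
print('dow',g(0,-.066,.0575),g(0,.066,.0575)); print('corn',[g(a,b,.034) for a,b in [(-.06,-.085),(-.06,.085),(.06,.085),(.06,-.085)]])
```

```text
[361.825  318.6376]
[361.6832 440.2778]
[437.7933 438.9589]
[437.9258 319.7873]
dow [305.1309 125.3648] [304.5231 629.3222]
corn [array([63.913 , 56.6614]), array([ 63.0305, 697.362 ]), array([482.4197, 664.001 ]), array([483.0399,  89.6528])]
```

View pics/w7c.png

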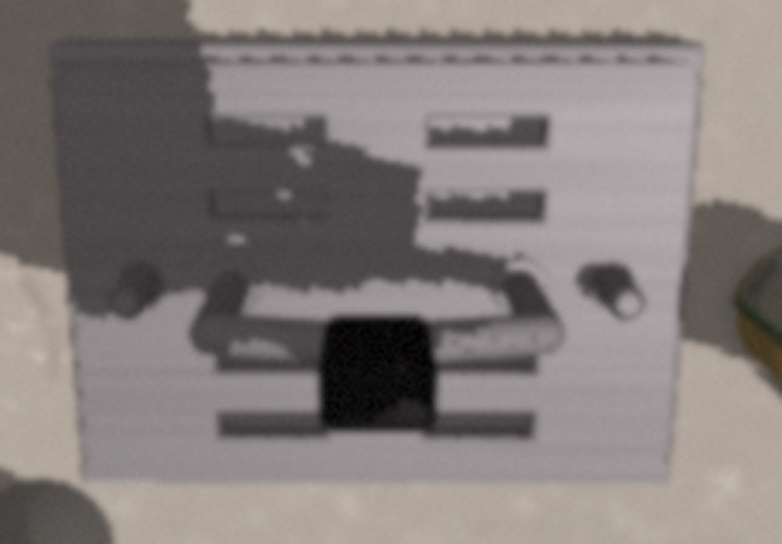

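```bash
python3 -m crank '[[0.01,0,0.2,0,0,0,1],[0.01,0,0.4,0,0,0,1],[0.01,0,0.5,0,0,0,1],[0.01,0,0.525,0,0,0,1],[0.01,0,0.525,0,0,0,0.7],[0.01,0,0.525,0,0,0,0.5],[0.01,0,0.525,0,0,0,0.4],[0.01,0,0.525,0,0,0,0.36],[0.01,0,0.525,0,0,0,0.33],[0.01,0,0.525,0,0,0,0.33]]' 20
python3 - <<'E'
from h import *
s=telemetry.get_state();print(s['contact_force'],s['wrist_torque'],s['opening'])
E
```

```text
time: 12.25
eef_pos: [0.4546, 0.1882, 0.1076]
tcp_rot: [-0.1, 0.995, 0.0, 0.0]
contact_force: [-0.7, 0.3, 0.6]
opening: 0.335
[-0.67549208  0.27796094  0.6302255 ] [-0.05230626  0.01738277  0.01874747] 0.33538771952663593
```

```bash
python3 -m crank '[[0,0,0,0,0,0,0.31],[0,0,0,0,0,0,0.29],[0,0,0,0,0,0,0.27],[0,0,0,0,0,0,0.2],[0,0,0,0,0,0,0.1],[0,0,0,0,0,0,0.1],[0,0,0,0,0,0,0.1]]' 20
python3 - <<'E'
from h import *
w=cam('wrist');save(w,'w8.png')
for i in range(3): s=telemetry.get_state();print(s['contact_force'],s['wrist_torque'],s['opening'])
E
```

```text
time: 12.95
eef_pos: [0.4544, 0.1881, 0.1072]
tcp_rot: [-0.1, 0.995, -0.0, -0.0]
contact_force: [0.1, 0.8, -0.2]
opening: 0.104
[-0.43639936  0.05528602  0.74860861] [0.02857583 0.02003158 0.03218865] 0.0959648688692351
[-0.43639936  0.05528602  0.74860861] [0.02857583 0.02003158 0.03218865] 0.0959648688692351
[-0.43639936  0.05528602  0.74860861] [0.02857583 0.02003158 0.03218865] 0.0959648688692351
```

View pics/w8.png

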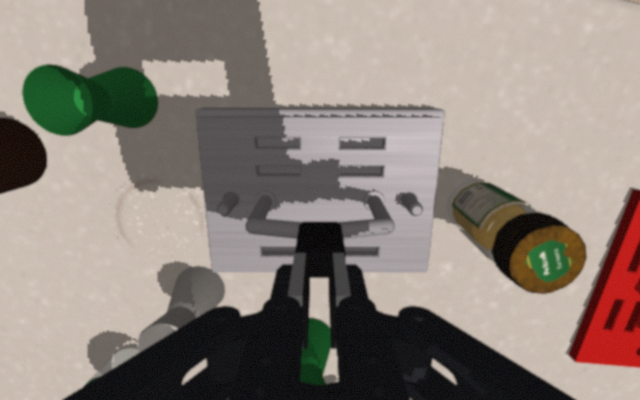

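Run:
```python
from h import *
np.set_printoptions(precision=4,suppress=True)
w=cam('wrist')
s=telemetry.get_state();T=s['eef_pos'];print(T)
im=w['pixels'][90:300,180:460,::-1].copy()
def dot(X,col):
    r,c=proj(w,X); print(X,r,c); cv2.circle(im,(int(c-180),int(r-90)),2,col,-1)
dot(T,(0,0,255)); dot(T+[0,0,.0187],(0,255,0)); 
c=np.array([.4545,.188])
dot([*c,.136],(255,0,0));dot([*c,.101],(255,255,0));dot([*c,.034],(0,255,255))
cv2.imwrite('pics/w8c.png',cv2.resize(im,None,fx=2.8,fy=2.8,interpolation=cv2.INTER_CUBIC))
c_=cam('scene');save(c_,'s8.png')
cv2.imwrite('pics/s8c.png',cv2.resize(c_['pixels'][140:260,220:360,::-1],None,fx=5,fy=5,interpolation=cv2.INTER_CUBIC))
```

```text
[0.4544 0.1881 0.1072]
[0.4544 0.1881 0.1072] 238.80032977423932 321.4072812068674
[0.4544 0.1881 0.1259] 254.05853746566444 321.6737469630658
[np.float64(0.4545), np.float64(0.188), 0.136] 263.80179258962 321.4963702435486
[np.float64(0.4545), np.float64(0.188), 0.101] 234.45813520156003 321.04268433129005
[np.float64(0.4545), np.float64(0.188), 0.034] 199.19775995086212 320.4975193131522
```

View pics/w8c.png

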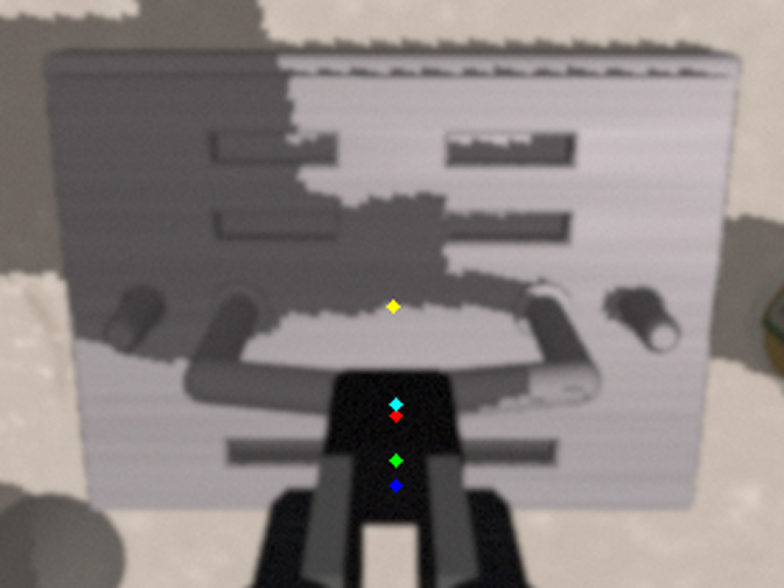

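View pics/s8c.png

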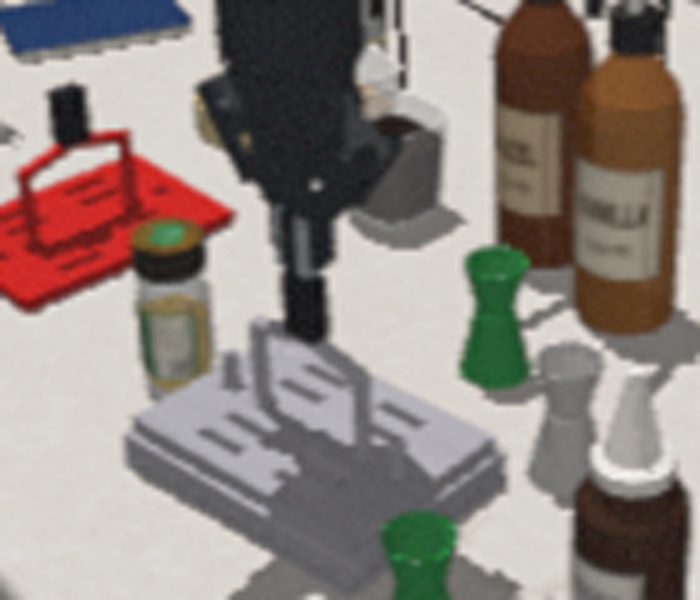

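Run:
```python
from h import *
np.set_printoptions(precision=4,suppress=True)
s=cam('scene');t=cam('top');save(t,'t8.png')
im=s['pixels'][140:260,220:360,::-1];im=cv2.resize(im,None,fx=5,fy=5,interpolation=cv2.INTER_CUBIC)
T=telemetry.get_state()['eef_pos']
for z,c in [(.107,(0,0,255)),(.126,(0,255,0)),(.136,(255,0,0)),(.145,(255,0,255)),(.034,(0,255,255)),(.101,(255,255,0))]:
    r,cc=proj(s,[T[0],T[1],z]);print(z,r,cc);cv2.circle(im,(int((cc-220)*5),int((r-140)*5)),4,c,-1)
c=np.array([.4545,.188]);y=np.radians(11.5);ex=np.array([np.cos(y),np.sin(y)]);ey=np.array([-np.sin(y),np.cos(y)])
for a,b,z in [(-.06,-.085,.034),(-.06,.085,.034),(.06,.085,.034),(.06,-.085,.034),(0,.066,.0575),(0,-.066,.0575)]:
    r,cc=proj(s,[*(c+a*ex+b*ey),z]);cv2.circle(im,(int((cc-220)*5),int((r-140)*5)),4,(255,255,255),-1)
cv2.imwrite('pics/s8d.png',im)
```

```text
0.107 202.67356905123742 281.16641836897634
0.126 196.78987542016003 280.8446053280572
0.136 193.64856246873504 280.67278885752637
0.145 190.79456400575566 280.51668726867086
0.034 224.29559131622622 282.34905111164045
0.101 204.50888670526012 281.2668024461101
```

View pics/s8d.png

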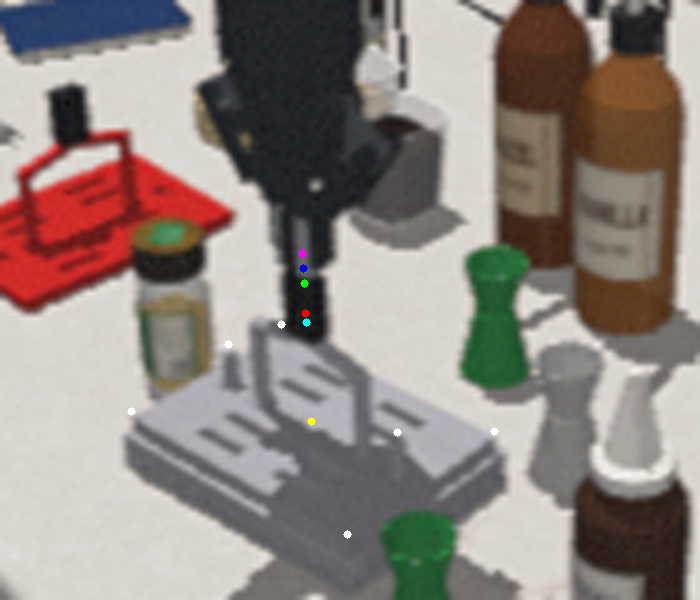

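The scene crop shows the fingertips at about (305,272), right at the handle's top and not beside it, and they closed to 8 mm on air. The real tips therefore sit about 30 mm higher than the reported TCP. I'll reopen, go lower while watching the force, and check again.

```bash
python3 -m crank '[[0,0,0,0,0,0,0.8],[0,0,0,0,0,0,0.8],[0,0,0,0,0,0,0.8],[0,0,0,0,0,0,0.8],[0,0,0,0,0,0,0.8],[0,0,0.06,0,0,0,0.8],[0,0,0.12,0,0,0,0.8],[0,0,0.17,0,0,0,0.8],[0,0,0.17,0,0,0,0.8]]'
python3 - <<'E'
from h import *
w=cam('wrist');save(w,'w9.png');c_=cam('scene')
cv2.imwrite('pics/s9c.png',cv2.resize(c_['pixels'][140:260,220:360,::-1],None,fx=5,fy=5,interpolation=cv2.INTER_CUBIC))
E
```

```text
time: 14.1
eef_pos: [0.4529, 0.1878, 0.0797]
tcp_rot: [-0.1, 0.995, -0.0, -0.002]
contact_force: [-0.9, 1.0, -0.0]
opening: 0.797
```

View pics/w9.png

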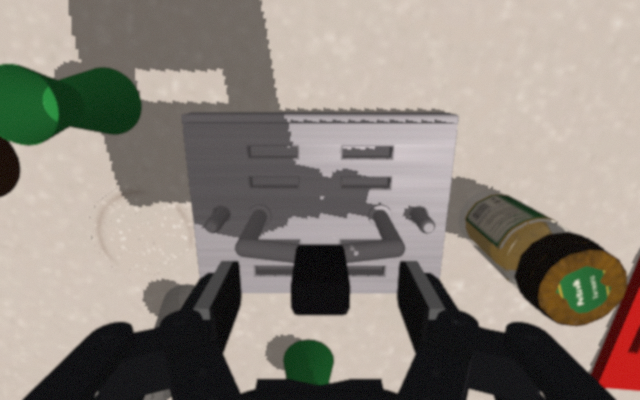

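View pics/s9c.png

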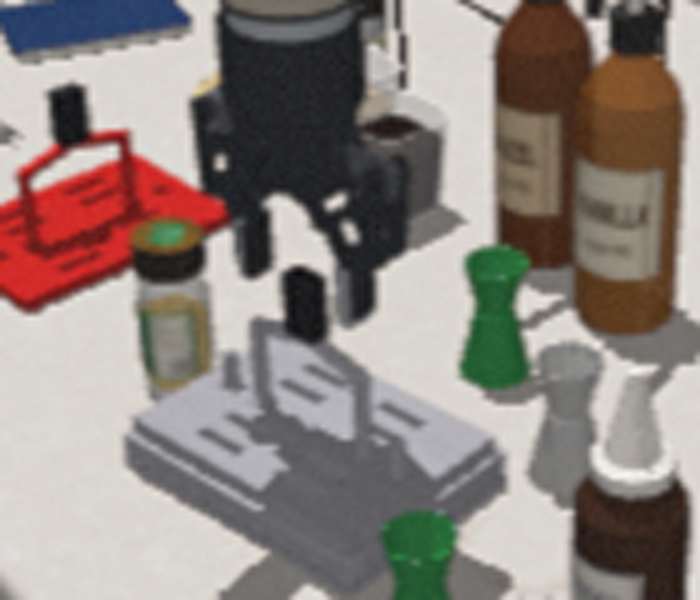

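Run:
```python
from h import *
np.set_printoptions(precision=4,suppress=True)
s=cam('scene');w=cam('wrist')
print(telemetry.get_state()['eef_pos'])
print('tipmid',*tri([(s,(200,280.6)),(w,(262,319))]))
print('block bottom front / top', *tri([(s,(201,281)),(w,(278,320))]))
for r in (255,262,270): print([atz(w,(r,319),z) for z in (.107,.12)])
# jigger standing check, at z .078 top etc
im=w['pixels'][200:360,160:480,::-1];cv2.imwrite('pics/w9c.png',cv2.resize(im,None,fx=2.5,fy=2.5,interpolation=cv2.INTER_CUBIC))
T=telemetry.get_state()['eef_pos'];print(proj(w,T),proj(s,T),proj(w,[.4545,.188,.136]),proj(w,[.4545,.188,.101]))
```

```text
[0.4547 0.1882 0.0819]
tipmid [0.4509 0.1858 0.1178] [0.0006802156804918317, 0.0006802156804918489]
block bottom front / top [0.4575 0.1889 0.1128] [0.0028421238319798047, 0.002842123831979835]
[array([0.452 , 0.1863, 0.107 ]), array([0.4457, 0.185 , 0.12  ])]
[array([0.4556, 0.187 , 0.107 ]), array([0.449 , 0.1857, 0.12  ])]
[array([0.4598, 0.1879, 0.107 ]), array([0.4528, 0.1865, 0.12  ])]
[239.3834 321.3643] [210.2277 281.6556] [293.997  321.9645] [254.695  321.3561]
```

View pics/w9c.png

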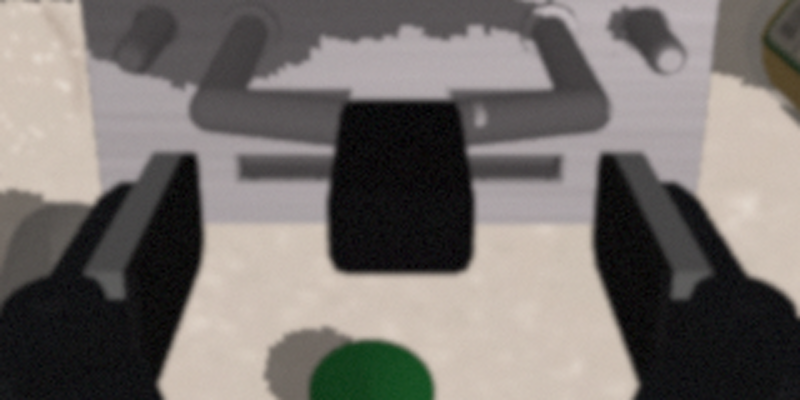

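```bash
python3 -m crank '[[0,0,0.04,0,0,0,0.8],[0,0,0.08,0,0,0,0.6],[0,0,0.08,0,0,0,0.45],[0,0,0.08,0,0,0,0.4],[0,0,0.08,0,0,0,0.35],[0,0,0.08,0,0,0,0.35]]' 20; python3 -m crank '[[0,0,0,0,0,0,0.32],[0,0,0,0,0,0,0.29],[0,0,0,0,0,0,0.26],[0,0,0,0,0,0,0.2],[0,0,0,0,0,0,0.2],[0,0,0,0,0,0,0.2]]' 20
python3 - <<'E'
from h import *
w=cam('wrist');save(w,'w10.png');c_=cam('scene')
cv2.imwrite('pics/s10c.png',cv2.resize(c_['pixels'][140:260,220:360,::-1],None,fx=5,fy=5,interpolation=cv2.INTER_CUBIC))
im=w['pixels'][100:340,160:480,::-1];cv2.imwrite('pics/w10c.png',cv2.resize(im,None,fx=2.5,fy=2.5,interpolation=cv2.INTER_CUBIC))
s=telemetry.get_state();print(s['contact_force'],s['wrist_torque'],s['opening'],s['eef_pos'])
E
```

```text
time: 14.9
eef_pos: [0.4546, 0.1882, 0.0699]
tcp_rot: [-0.1, 0.995, 0.0, 0.0]
contact_force: [0.3, -0.4, -0.7]
opening: 0.348
time: 15.5
eef_pos: [0.4546, 0.1884, 0.07]
tcp_rot: [-0.1, 0.995, 0.0, 0.0]
contact_force: [-0.6, 2.0, 2.2]
opening: 0.277
[-0.67354781  2.55958231  2.08114461] [ 0.32042487  0.12572573 -0.05515729] 0.27848009027552983 [0.45454317 0.18836196 0.06998626]
```

View pics/w10c.png

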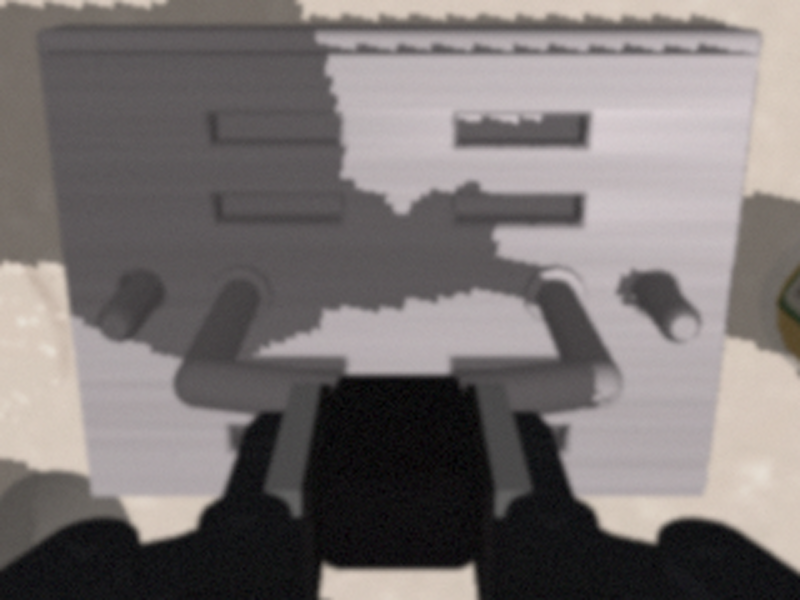

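View pics/s10c.png

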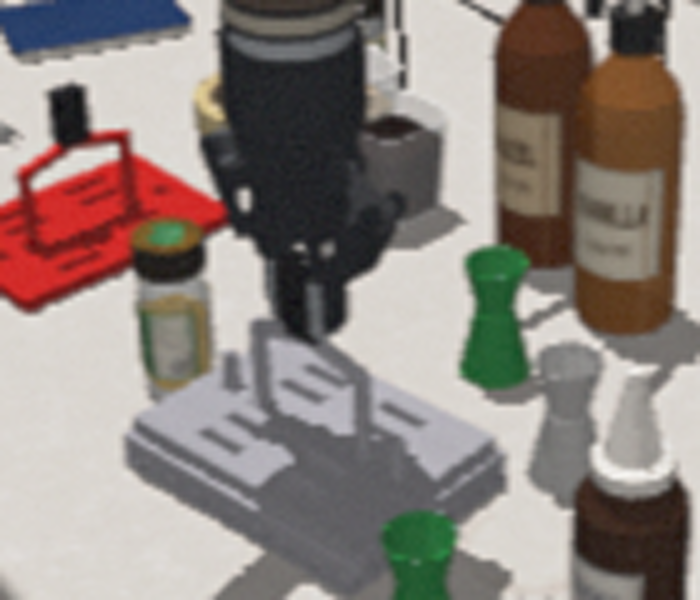

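The fingers hold the 24 mm handle block (opening 23.7 mm), with the tips just above the bail and a side force of about 2.6 N. I'll firm the grip and lift slowly.

```bash
python3 -m crank '[[0,0,0,0,0,0,0.15],[0,0,0,0,0,0,0.1],[0,0,0,0,0,0,0.1]]' 60; python3 -m crank '[[0,0,-0.01,0,0,0,0.1],[0,0,-0.03,0,0,0,0.1],[0,0,-0.05,0,0,0,0.1],[0,0,-0.07,0,0,0,0.1]]'
python3 - <<'E'
from h import *
w=cam('wrist');save(w,'w11.png')
s=telemetry.get_state();print(s['contact_force'],s['wrist_torque'],s['opening'],s['eef_pos'])
c_=cam('scene')
cv2.imwrite('pics/s11c.png',cv2.resize(c_['pixels'][140:260,220:360,::-1],None,fx=5,fy=5,interpolation=cv2.INTER_CUBIC))
E
```

```text
time: 15.9
eef_pos: [0.4547, 0.1883, 0.0701]
tcp_rot: [-0.1, 0.995, 0.0, 0.0]
contact_force: [-0.6, 1.5, 3.6]
opening: 0.27
time: 16.3
eef_pos: [0.4538, 0.1879, 0.0796]
tcp_rot: [-0.1, 0.995, -0.0, -0.001]
contact_force: [1.7, 2.1, -5.1]
opening: 0.265
[ 1.42670549  1.75954407 -4.4947959 ] [ 0.17574633 -0.0538439  -0.02520658] 0.26522726007273695 [0.45404193 0.18791714 0.08037316]
```

View pics/s11c.png

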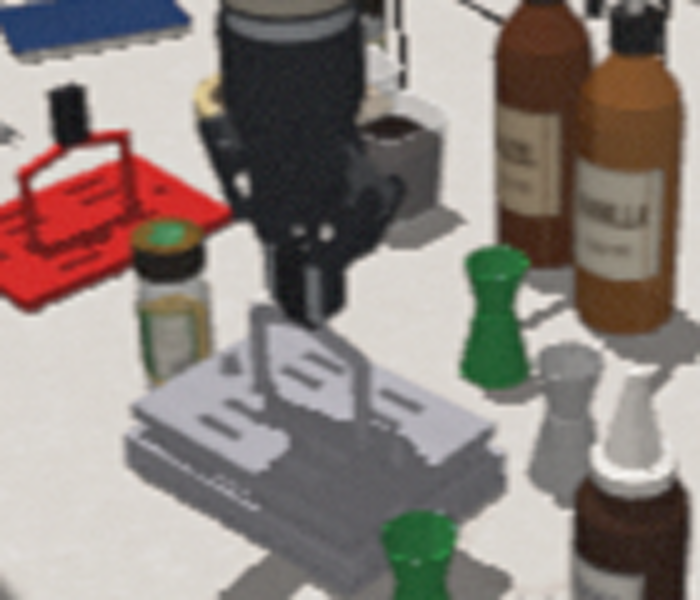

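```bash
python3 -m crank '[[0,0,-0.03,0,0,0,0.1],[0,0,-0.07,0,0,0,0.1],[0,0,-0.13,0,0,0,0.1],[0,0,-0.2,0,0,0,0.1],[0,0,-0.3,0,0,0,0.1],[0,0,-0.45,0,0,0,0.1],[0,0,-0.65,0,0,0,0.1],[0,0,-0.85,0,0,0,0.1],[0,0,-1,0,0,0,0.1],[0,0,-1,0,0,0,0.1]]'
python3 - <<'E'
from h import *
np.set_printoptions(precision=4,suppress=True)
w=cam('wrist');save(w,'w12.png')
s=telemetry.get_state();print(s['contact_force'],s['wrist_torque'],s['opening'],s['eef_pos'],s['qpos'])
c_=cam('scene');save(c_,'s12.png');t=cam('top')
for p in (c_,t):
  for l in ['stand','peg_seat','peg_tip','sauce_mid']:
    print(l,[(np.round(q['location'],1).tolist(),round(q['confidence'],2)) for q in finder.pinpoint(l,p)])
cv2.imwrite('pics/s12c.png',cv2.resize(c_['pixels'][90:320,220:440,::-1],None,fx=2.6,fy=2.6,interpolation=cv2.INTER_CUBIC))
cv2.imwrite('pics/t12c.png',cv2.resize(t['pixels'][190:270,330:470,::-1],None,fx=5.5,fy=5.5,interpolation=cv2.INTER_CUBIC))
E
```

```text
time: 17.4
eef_pos: [0.4566, 0.1884, 0.2356]
tcp_rot: [-0.101, 0.995, 0.0, 0.004]
contact_force: [1.2, -0.6, -3.3]
opening: 0.27
[ 0.478   0.4155 -5.6513] [-0.0462  0.069   0.0295] 0.27239285535490193 [0.4553 0.1881 0.2326] [ 0.1859 -0.1548  1.9774 -0.0005  1.3147 -1.5861]
stand []
peg_seat [([262.4, 393.5], 0.77)]
peg_tip [([273.5, 405.7], 0.9), ([264.5, 393.1], 0.25)]
sauce_mid [([251.5, 345.4], 0.7), ([142.5, 280.3], 0.56)]
stand [([234.5, 406.7], 0.93)]
peg_seat [([231.2, 421.6], 0.73)]
peg_tip [([237.7, 439.6], 0.77)]
sauce_mid [([226.4, 370.4], 0.86), ([238.3, 256.5], 0.71)]
```

View pics/s12c.png

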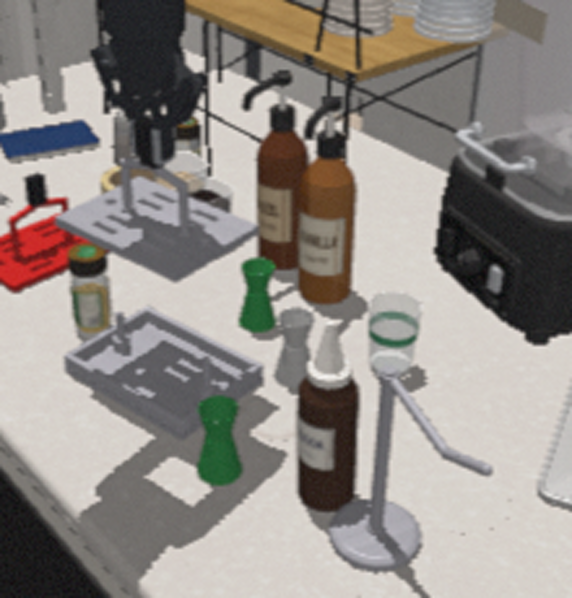

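View pics/t12c.png

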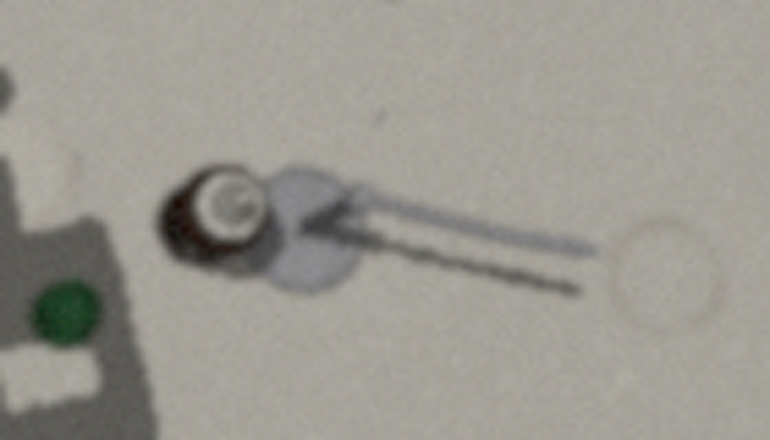

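View pics/w12.png

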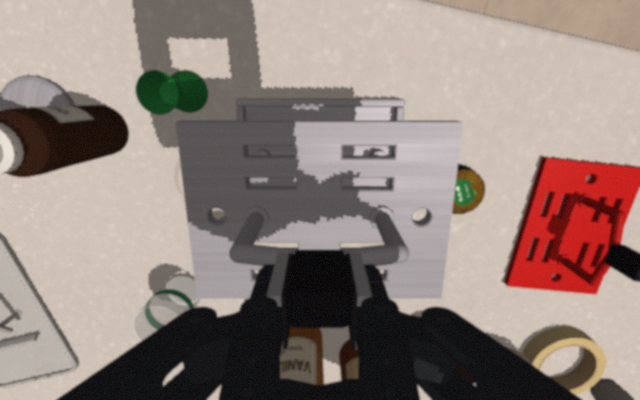

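The plate is off the dowels, level and held. The tray at scene crop (165,370) is empty. Next I locate the stand.

Run:
```python
from h import *
np.set_printoptions(precision=4,suppress=True)
t=cam('top')
f=atz(t,(231.8,385.1),.004);tip=atz(t,(235.2,438),.1924)
print(f,tip,np.linalg.norm((f-tip)[:2]),np.degrees(np.arctan2(*(f-tip)[[1,0]])))
w=cam('wrist')
for n in ['stand','sauce_mid','glass_mid','spice_mid']:
  print(n,[(np.round(q['location'],1),q['confidence']) for q in finder.pinpoint(n,w)])
m=finder.masks_of('sauce_mid',t);print([(q['extent'],q['confidence']) for q in m])
print('sauce cap', atz(t,(190+205/5.5,330+230/5.5),.17),atz(t,(226.4,370.4),.1))
```

```text
[ 0.4676 -0.1316  0.004 ] [ 0.4385 -0.2624  0.1924] 0.13395934519887806 77.42114446872958
stand []
sauce_mid [(array([143.9,  35. ]), 0.75)]
glass_mid [(array([314.3, 166.2]), 0.86)]
spice_mid []
[([358.8, 219.3, 379.0, 241.9], 0.82)]
sauce cap [ 0.4652 -0.0574  0.17  ] [ 0.4761 -0.0636  0.1   ]
```

Post at about (0.468, -0.132), tip at about (0.4385, -0.262), peg axis yaw 77.4 deg; the 134 mm tip-to-post distance agrees with the description. Now rise and turn.

```bash
python3 -m crank '[[0,0,-0.1,0,0,0.06,0.1],[0,0,-0.2,0,0,0.14,0.1],[0,0,-0.3,0,0,0.22,0.1],[0,0,-0.38,0,0,0.3,0.1],[0,0,-0.38,0,0,0.39,0.1],[0,0,-0.38,0,0,0.48,0.1],[0,0,-0.38,0,0,0.57,0.1],[0,0,-0.38,0,0,0.66,0.1],[0,0,-0.38,0,0,0.75,0.1],[0,0,-0.38,0,0,0.84,0.1],[0,0,-0.38,0,0,0.93,0.1],[0,0,-0.38,0,0,1,0.1]]'
python3 -m crank '[[-0.1,0,0,0,0,0,0.1],[-0.25,0,0,0,0,0,0.1],[-0.45,0,0,0,0,0,0.1],[-0.65,0,0,0,0,0,0.1],[-0.85,0,0,0,0,0,0.1]]'
python3 - <<'E'
from h import *
np.set_printoptions(precision=4,suppress=True)
w=cam('wrist');save(w,'w13.png')
s=telemetry.get_state();print(s['contact_force'],s['opening'],s['eef_pos'],s['qpos'],R.from_quat(s['tcp_rot']).as_matrix()[:,0])
E
```

```text
time: 19.5
eef_pos: [0.4543, 0.1881, 0.2872]
tcp_rot: [0.634, 0.773, -0.0, -0.0]
contact_force: [0.9, 0.4, -4.0]
opening: 0.271
time: 20.0
eef_pos: [0.48, 0.0622, 0.2874]
tcp_rot: [0.632, 0.775, 0.0, 0.0]
contact_force: [-0.4, 1.2, -4.5]
opening: 0.271
[ 1.7856 -4.4041 -3.283 ] 0.271236177179183 [0.481  0.0577 0.2873] [-0.0868 -0.2038  1.9213 -0.0063  1.4224 -0.2845] [-0.1973  0.9803 -0.0064]
```

View pics/w13.png

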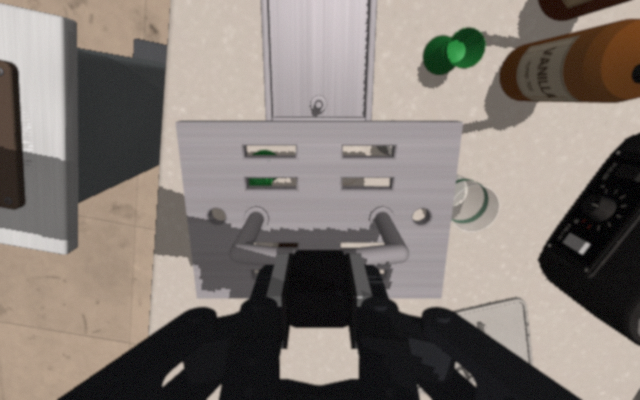

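```bash
python3 -m crank '[[-0.2,-0.05,0,0,0,0,0.1],[-0.45,-0.1,0,0,0,0,0.1],[-0.7,-0.2,0,0,0,0,0.1],[-0.84,-0.25,0,0,0,0,0.1]]'
python3 -m crank '[[-0.25,-0.08,0,0,0,0,0.1],[-0.5,-0.18,0,0,0,0,0.1],[-0.75,-0.28,0,0,0,0,0.1],[-0.84,-0.33,0,0,0,0,0.1]]'
python3 -m crank '[[-0.2,-0.08,0,0,0,0.06,0.1],[-0.4,-0.16,0,0,0,0.13,0.1],[-0.6,-0.24,0,0,0,0.2,0.1],[-0.76,-0.3,0,0,0,0.25,0.1],[-0.84,-0.33,0,0,0,0.268,0.1],[-0.84,-0.33,0,0,0,0.268,0.1],[-0.84,-0.33,0,0,0,0.268,0.1]]'
python3 - <<'E'
from h import *
np.set_printoptions(precision=4,suppress=True)
w=cam('wrist');save(w,'w14.png')
s=telemetry.get_state();print(s['contact_force'],s['opening'],s['eef_pos'],s['qpos'],R.from_quat(s['tcp_rot']).as_matrix()[:,0])
for n in ['stand','peg_tip','peg_seat','sauce_mid']:
  print(n,[(np.round(q['location'],1),q['confidence']) for q in finder.pinpoint(n,w)])
E
```

```text
time: 20.45
eef_pos: [0.4678, -0.0701, 0.2873]
tcp_rot: [0.633, 0.774, -0.001, 0.0]
contact_force: [0.5, 1.1, -5.1]
opening: 0.27
time: 20.85
eef_pos: [0.4443, -0.2043, 0.2873]
tcp_rot: [0.634, 0.774, -0.001, 0.0]
contact_force: [-0.3, -0.1, -4.5]
opening: 0.271
time: 21.55
eef_pos: [0.4218, -0.3335, 0.287]
tcp_rot: [0.78, 0.626, 0.0, -0.001]
contact_force: [-0.1, 0.7, -4.9]
opening: 0.274
[ 0.6076 -0.2087 -4.3131] 0.27260432612680996 [ 0.4219 -0.3332  0.2871] [-0.8577 -0.0757  1.8075  0.0008  1.4106 -0.6398] [0.2163 0.9763 0.0011]
stand []
peg_tip [(array([ 91. , 321.5]), 0.7)]
peg_seat [(array([ 23.7, 322.8]), 0.59)]
sauce_mid []
```

View pics/w14.png

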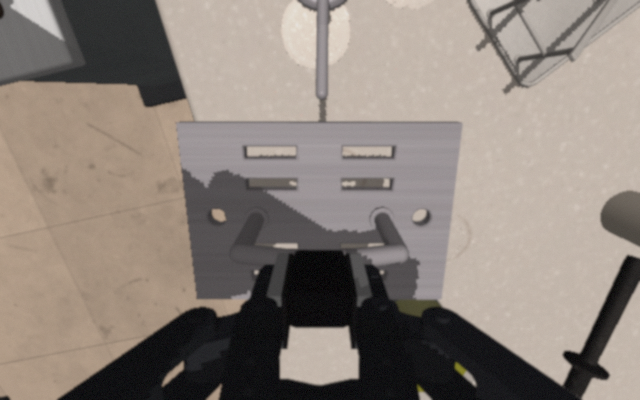

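The peg shows end-on above the plate: tip at (322,97), running straight up at columns 321–323, so the yaw matches.

Run:
```python
from h import *
np.set_printoptions(precision=4,suppress=True)
w=cam('wrist');s=telemetry.get_state();T=s['eef_pos'];M=R.from_quat(s['tcp_rot']).as_matrix()
im=w['pixels'][0:140,240:400,::-1];cv2.imwrite('pics/w14c.png',cv2.resize(im,None,fx=4,fy=4,interpolation=cv2.INTER_CUBIC))
for n,rc,z in [('tip',(95,322),.1924),('tip91',(91,321.5),.1924),('bend',(23.7,322.8),.170)]:
  X=atz(w,rc,z);print(n,X,M.T@(X-T))
for z in (.12,.13,): print(z)
# held plate predicted corners: underside top face at grip-89mm ; grip=T+.053
for a,b in [(.06,-.085),(.06,.085)]:
  print(proj(w,T+M@np.array([a,b,0])+[0,0,.053-.089]))
for b in(-.066,.066): print('hole',proj(w,T+M@np.array([0,b,0])+[0,0,.053-.089]))
print(proj(w,T+[0,0,.053-.032]))
```

```text
tip [ 0.442  -0.2619  0.1924] [0.0743 0.004  0.095 ]
tip91 [ 0.4422 -0.2591  0.1924] [0.0771 0.0036 0.095 ]
bend [ 0.4537 -0.2122  0.17  ] [0.1254 0.0047 0.1174]
0.12
0.13
[121.8641 172.0121]
[121.6368 460.0791]
hole [217.3387 213.5834]
hole [217.2175 419.0758]
[257.5645 315.4906]
```

View pics/w14c.png

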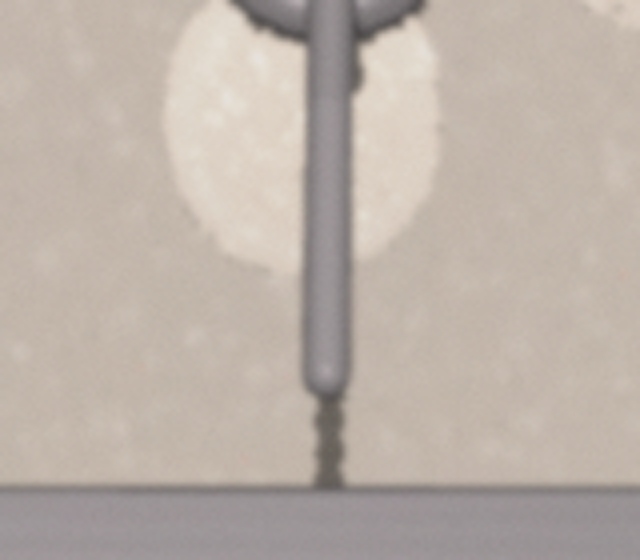

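```bash
python3 -m crank '[[0,0.017,0.15,0,0,0,0.1],[0,0.017,0.35,0,0,0,0.1],[0,0.017,0.55,0,0,0,0.1],[0,0.017,0.66,0,0,0,0.1],[0,0.017,0.685,0,0,0,0.1],[0,0.017,0.685,0,0,0,0.1]]'
python3 - <<'E'
from h import *
np.set_printoptions(precision=4,suppress=True)
w=cam('wrist');save(w,'w15.png');c=cam('scene');save(c,'s15.png')
cv2.imwrite('pics/s15c.png',cv2.resize(c['pixels'][180:340,320:480,::-1],None,fx=3.7,fy=3.7,interpolation=cv2.INTER_CUBIC))
s=telemetry.get_state();print(s['contact_force'],s['opening'],s['eef_pos'])
E
```

```text
time: 22.45
eef_pos: [0.4241, -0.3346, 0.1842]
tcp_rot: [0.78, 0.625, 0.0, -0.0]
contact_force: [-0.3, -0.5, -4.7]
opening: 0.27
[ 0.048   0.6617 -4.2028] 0.2676165790076636 [ 0.4249 -0.3357  0.1863]
```

View pics/w15.png

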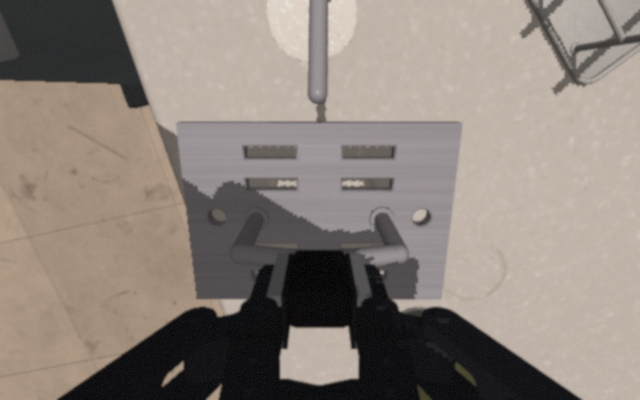

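View pics/s15c.png

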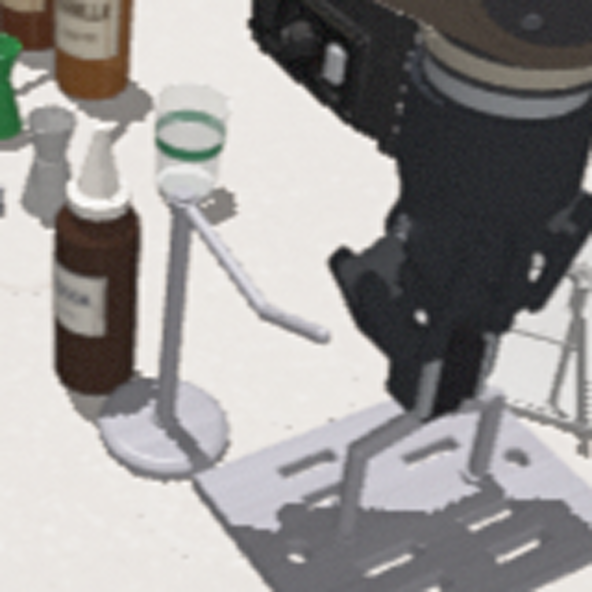

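Run:
```python
from h import *
np.set_printoptions(precision=4,suppress=True)
w=cam('wrist');s=telemetry.get_state();T=s['eef_pos'];M=R.from_quat(s['tcp_rot']).as_matrix()
print(T,M[:,0])
for rc in [(101,317.5),(98,317.5)]:
  X=atz(w,rc,.1924);print(X,M.T@(X-T))
for b in(-.066,.066): print('hole',proj(w,T+M@np.array([0,b,0])+[0,0,.053-.089]))
```

```text
[ 0.425  -0.3359  0.1865] [ 0.2178  0.976  -0.0021]
[ 0.4418 -0.2649  0.1924] [ 0.0729  0.001  -0.006 ]
[ 0.4421 -0.2636  0.1924] [ 0.0743  0.001  -0.006 ]
hole [217.334  213.5156]
hole [217.2032 419.2343]
```

```bash
python3 -m crank '[[0.05,0,0.008,0,0,0,0.1],[0.12,0,0.008,0,0,0,0.1],[0.2,0,0.008,0,0,0,0.1],[0.28,0,0.008,0,0,0,0.1],[0.35,0,0.008,0,0,0,0.1],[0.4,0,0.008,0,0,0,0.1],[0.4,0,0.008,0,0,0,0.1],[0.4,0,0.008,0,0,0,0.1]]'
python3 - <<'E'
from h import *
np.set_printoptions(precision=4,suppress=True)
w=cam('wrist');save(w,'w16.png');c=cam('scene');save(c,'s16.png')
cv2.imwrite('pics/s16c.png',cv2.resize(c['pixels'][180:340,320:480,::-1],None,fx=3.7,fy=3.7,interpolation=cv2.INTER_CUBIC))
s=telemetry.get_state();print(s['contact_force'],s['opening'],s['eef_pos'])
E
```

```text
time: 23.4
eef_pos: [0.4373, -0.2764, 0.1834]
tcp_rot: [0.78, 0.625, -0.0, 0.0]
contact_force: [0.2, 0.3, -4.6]
opening: 0.27
[ 0.1397 -0.1895 -4.1385] 0.26830472781027204 [ 0.4372 -0.2768  0.1833]
```

View pics/w16.png

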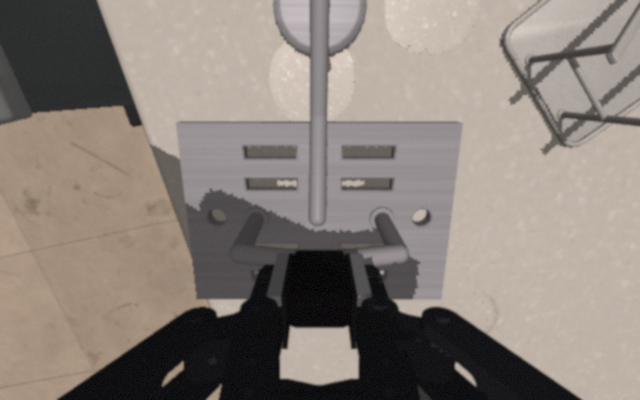

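View pics/s16c.png

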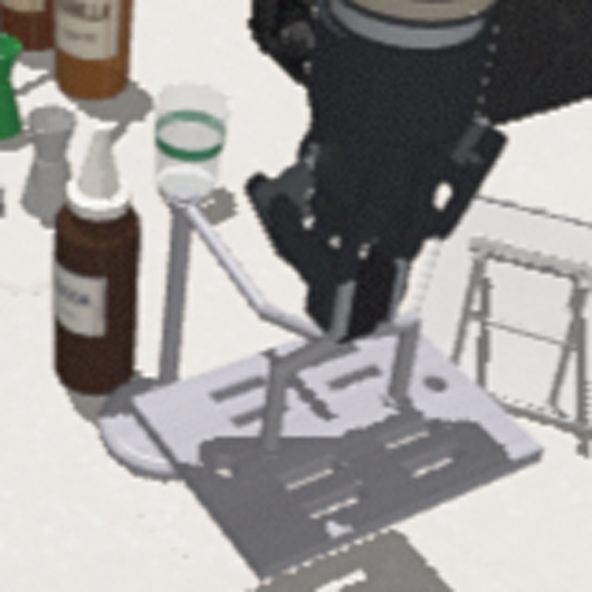

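```bash
python3 -m crank '[[0.04,0,0,0,0,0,0.1],[0.09,0,0,0,0,0,0.1],[0.13,0,0,0,0,0,0.1],[0.13,0,0,0,0,0,0.1]]'; python3 -m crank '[[0.04,0,0.02,0,0,0,0.1],[0.1,0,0.05,0,0,0,0.1],[0.16,0,0.08,0,0,0,0.1],[0.16,0,0.08,0,0,0,0.1]]'
python3 - <<'E'
from h import *
np.set_printoptions(precision=4,suppress=True)
w=cam('wrist');save(w,'w17.png');c=cam('scene');save(c,'s17.png')
cv2.imwrite('pics/s17c.png',cv2.resize(c['pixels'][180:340,320:480,::-1],None,fx=3.7,fy=3.7,interpolation=cv2.INTER_CUBIC))
s=telemetry.get_state();print(s['contact_force'],s['opening'],s['eef_pos'])
E
```

```text
time: 23.9
eef_pos: [0.4416, -0.2564, 0.1832]
tcp_rot: [0.78, 0.626, 0.0, -0.0]
contact_force: [0.4, 0.3, -5.4]
opening: 0.272
time: 24.3
eef_pos: [0.4462, -0.2321, 0.1698]
tcp_rot: [0.78, 0.626, -0.0, -0.002]
contact_force: [-0.3, -0.6, -4.5]
opening: 0.271
[ 0.4344  0.9167 -4.6313] 0.2689351666046706 [ 0.4466 -0.2336  0.1709]
```

View pics/w17.png

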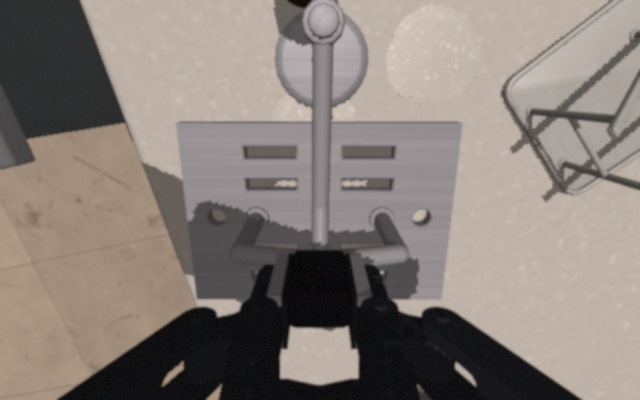

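View pics/s17c.png

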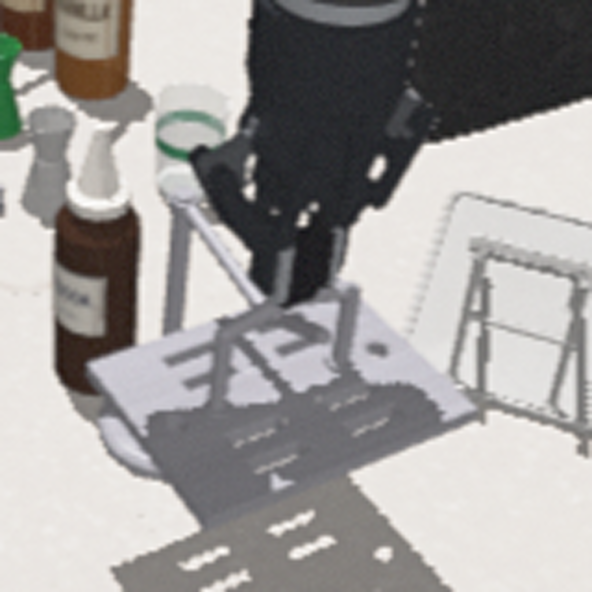

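Run:
```python
from h import *
np.set_printoptions(precision=4,suppress=True)
w=cam('wrist');s=telemetry.get_state();T=s['eef_pos'];M=R.from_quat(s['tcp_rot']).as_matrix()
X=atz(w,(20,322.5),.189);print(T,X,M.T@(X-T))
```

```text
[ 0.4468 -0.234   0.1713] [ 0.4725 -0.1321  0.189 ] [ 0.105   0.003  -0.0178]
```

```bash
python3 -m crank '[[0.04,0,0.02,0,0,0,0.1],[0.09,0,0.05,0,0,0,0.1],[0.125,0,0.075,0,0,0,0.1],[0.125,0,0.09,0,0,0,0.1],[0.125,0,0.09,0,0,0,0.1],[0.125,0,0.09,0,0,0,0.1]]'; python3 -m crank '[[0,0,0.012,0,0,0,0.1],[0,0,0.012,0,0,0,0.1],[0,0,0.012,0,0,0,0.1]]'
```

```text
time: 25.05
eef_pos: [0.4508, -0.2158, 0.1578]
tcp_rot: [0.78, 0.625, -0.0, 0.0]
contact_force: [-1.0, -0.4, -3.9]
opening: 0.272
time: 25.35
eef_pos: [0.4508, -0.2159, 0.1561]
tcp_rot: [0.78, 0.625, 0.0, 0.0]
contact_force: [0.3, 0.1, -4.7]
opening: 0.276
```

```bash
python3 -m crank '[[0,0,0.01,0,0,0,0.1],[0,0,0.01,0,0,0,0.1]]'; python3 -m crank '[[0,0,0.01,0,0,0,0.1],[0,0,0.01,0,0,0,0.1]]'
```

```text
time: 25.55
eef_pos: [0.451, -0.216, 0.1557]
tcp_rot: [0.78, 0.625, -0.0, 0.0]
contact_force: [-2.5, 1.4, 1.6]
opening: 0.266
time: 25.75
eef_pos: [0.4511, -0.2161, 0.1555]
tcp_rot: [0.78, 0.625, -0.0, 0.0]
contact_force: [-3.8, 3.1, 8.3]
opening: 0.274
```

```bash
python3 -m crank '[[0,0,-0.01,0,0,0,0.1],[0,0,-0.01,0,0,0,0.1]]'
python3 - <<'E'
from h import *
np.set_printoptions(precision=4,suppress=True)
w=cam('wrist');save(w,'w18.png');c=cam('scene');save(c,'s18.png')
cv2.imwrite('pics/s18c.png',cv2.resize(c['pixels'][180:340,320:480,::-1],None,fx=3.7,fy=3.7,interpolation=cv2.INTER_CUBIC))
s=telemetry.get_state();T=s['eef_pos'];M=R.from_quat(s['tcp_rot']).as_matrix();print(s['contact_force'],s['wrist_torque'],s['opening'],T)
E
```

```text
time: 25.95
eef_pos: [0.4511, -0.216, 0.1556]
tcp_rot: [0.78, 0.625, 0.0, 0.001]
contact_force: [-3.7, 2.3, 5.1]
opening: 0.268
[-3.8447  1.4273  5.8426] [ 0.2545  0.5611 -0.0185] 0.2702537751514552 [ 0.4511 -0.216   0.1556]
```

View pics/w18.png

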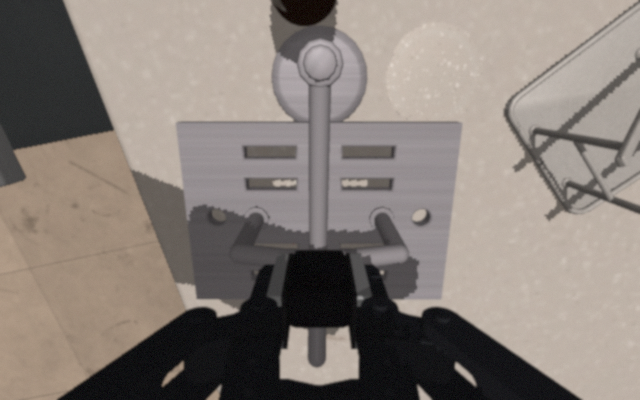

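View pics/s18c.png

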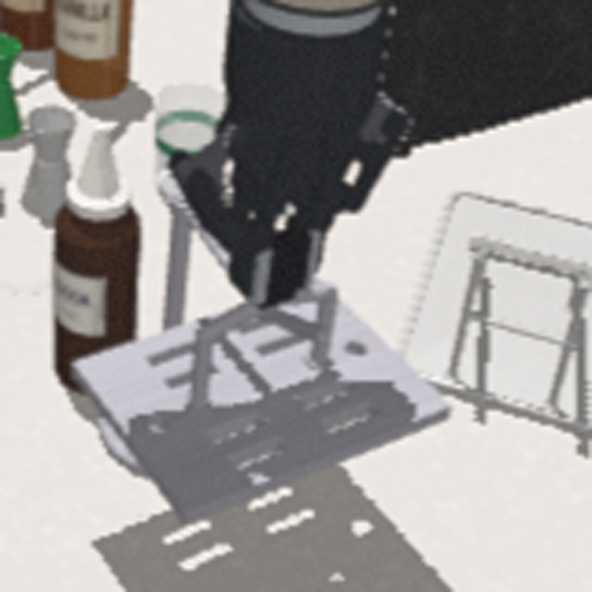

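Run:
```python
from h import *
np.set_printoptions(precision=4,suppress=True)
w=cam('wrist');s=telemetry.get_state();T=s['eef_pos'];M=R.from_quat(s['tcp_rot']).as_matrix()
X=atz(w,(62.5,320),.189);print(T,X,M.T@(X-T),s['contact_force'])
X=atz(w,(366,317),.1924);print('tip end',M.T@(X-T))
```

```text
[ 0.451  -0.216   0.1556] [ 0.4723 -0.131   0.189 ] [ 0.0876  0.0022 -0.0335] [-3.4376  1.6936  5.4142]
tip end [-0.051   0.0007 -0.0368]
```

```bash
python3 -m crank '[[0,0,-0.008,0,0,0,0.1],[0,0,-0.008,0,0,0,0.28],[0,0,-0.008,0,0,0,0.31],[0,0,-0.008,0,0,0,0.36],[0,0,-0.008,0,0,0,0.45],[0,0,-0.008,0,0,0,0.6],[0,0,-0.008,0,0,0,0.7],[0,0,-0.008,0,0,0,0.7]]' 20
python3 - <<'E'
from h import *
np.set_printoptions(precision=4,suppress=True)
w=cam('wrist');save(w,'w19.png');c=cam('scene');save(c,'s19.png')
cv2.imwrite('pics/s19c.png',cv2.resize(c['pixels'][180:340,320:480,::-1],None,fx=3.7,fy=3.7,interpolation=cv2.INTER_CUBIC))
s=telemetry.get_state();print(s['contact_force'],s['wrist_torque'],s['opening'],s['eef_pos'])
E
```

```text
time: 26.9
eef_pos: [0.4508, -0.2157, 0.1557]
tcp_rot: [0.78, 0.625, 0.0, 0.0]
contact_force: [-1.0, -0.1, 0.0]
opening: 0.7
[-0.603  -0.4637  0.1115] [ 0.0062  0.0013 -0.0422] 0.7003588808692947 [ 0.4508 -0.2157  0.1557]
```

View pics/w19.png

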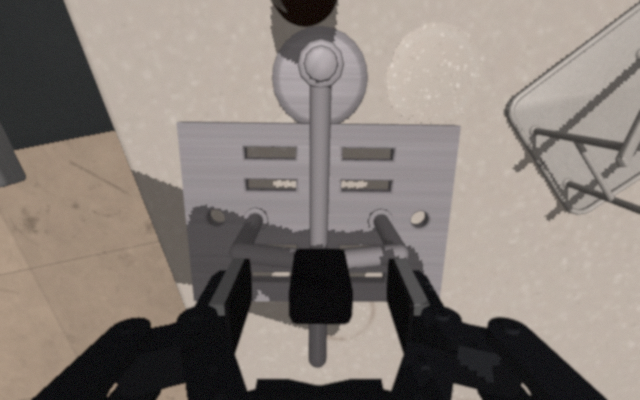

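View pics/s19c.png

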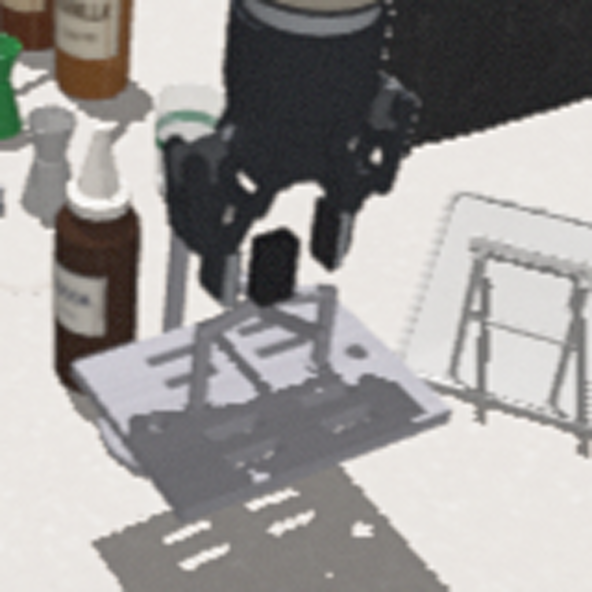

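The plate hangs freely and level on the peg, fingers open on both sides. I'll rise straight up.

```bash
python3 -m crank '[[0,0,-0.05,0,0,0,0.7],[0,0,-0.12,0,0,0,0.7],[0,0,-0.25,0,0,0,0.7],[0,0,-0.45,0,0,0,0.7],[0,0,-0.7,0,0,0,0.7],[0,0,-0.95,0,0,0,0.7],[0,0,-0.95,0,0,0,0.7],[0,0,-0.95,0,0,0,0.7],[0,0,-0.95,0,0,0,0.7],[0,0,-0.95,0,0,0,0.7]]'
python3 - <<'E'
from h import *
np.set_printoptions(precision=4,suppress=True)
w=cam('wrist');save(w,'w20.png');c=cam('scene');save(c,'s20.png')
cv2.imwrite('pics/s20c.png',cv2.resize(c['pixels'][150:340,250:480,::-1],None,fx=3,fy=3,interpolation=cv2.INTER_CUBIC))
# level check: holes -> plane; corners
s=telemetry.get_state();print(s['contact_force'],s['opening'],s['eef_pos'])
for n in ['plate_grip','plate_loop','peg_seat','peg_tip','jigger_mid']:
  print(n,[(np.round(q['location'],1),q['confidence']) for q in finder.pinpoint(n,w)])
  print(n,[(np.round(q['location'],1),q['confidence']) for q in finder.pinpoint(n,c)])
E
```

```text
time: 28.0
eef_pos: [0.4501, -0.2152, 0.2964]
tcp_rot: [0.78, 0.625, -0.0, -0.002]
contact_force: [-0.2, 0.1, -0.4]
opening: 0.701
[-0.3542  0.4602 -0.5427] 0.7033883601425567 [ 0.4503 -0.2153  0.2967]
plate_grip [(array([188.4, 320.7]), 0.88), (array([180. , 318.8]), 0.2)]
plate_grip [(array([245.6, 395. ]), 0.95), (array([158.2, 228.8]), 0.77)]
plate_loop [(array([185.5, 317.8]), 0.64)]
plate_loop [(array([264.6, 393.5]), 0.87), (array([169.9, 233.6]), 0.83), (array([271.4, 405.8]), 0.23)]
peg_seat [(array([179. , 316.4]), 0.94)]
peg_seat []
peg_tip [(array([238.8, 316.9]), 0.82)]
peg_tip [(array([271.6, 404.9]), 0.81), (array([252.1, 346.7]), 0.7)]
jigger_mid [(array([180.2, 316. ]), 0.7)]
jigger_mid [(array([221.7, 332.5]), 0.75), (array([256.4, 302.4]), 0.61), (array([203.5, 316.5]), 0.59)]
```

View pics/w20.png

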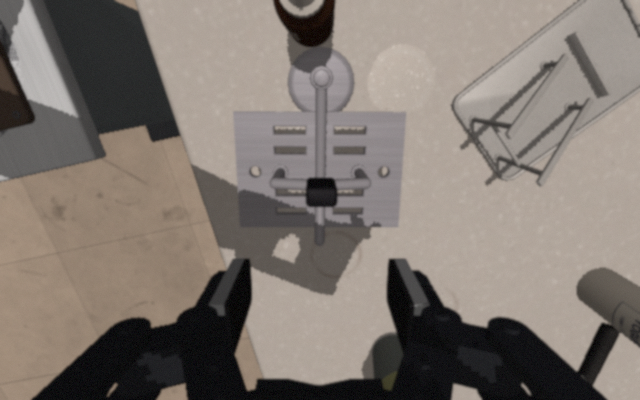

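View pics/s20c.png

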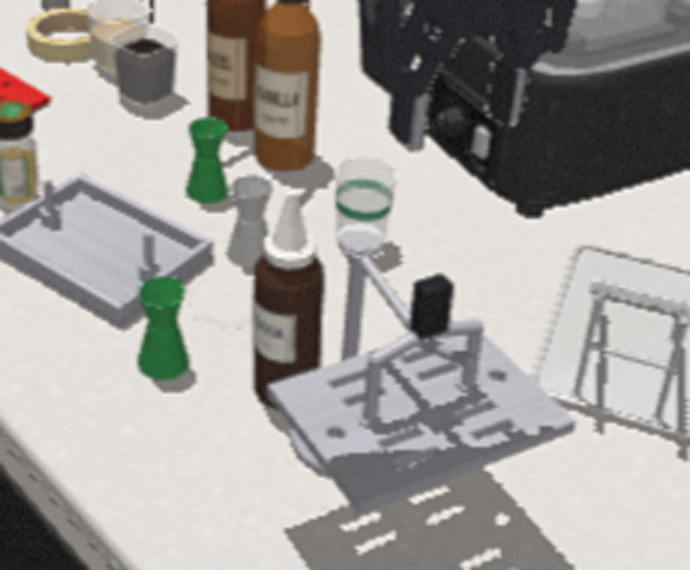

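Run:
```python
from h import *
np.set_printoptions(precision=4,suppress=True)
from scipy.optimize import least_squares
w=cam('wrist')
im=w['pixels'][60:260,210:430,::-1];cv2.imwrite('pics/w20c.png',cv2.resize(im,None,fx=3,fy=3,interpolation=cv2.INTER_CUBIC))
u=np.array([.2178,.976]);obj=np.array([[.06,-.085,-.089],[.06,.085,-.089],[-.06,.085,-.089],[-.06,-.085,-.089],[0,-.066,-.089],[0,.066,-.089]])
obs=np.array([[112,234],[112,406],[227,399.5],[227,239.5],[171.5,255.5],[171.5,384]])
# tool-like frame: x=u, y=(s,-c), z up is -tool z
B=np.array([[.2178,.976,0],[.976,-.2178,0],[0,0,1]]).T
def X(p): return (B@(R.from_rotvec([p[3],p[4],p[5]]).as_matrix()@obj.T)).T+p[:3]
f=lambda p:np.r_[np.concatenate([proj(w,x)-o for x,o in zip(X(p),obs)]),(p[2]-.2065)*1000]
r=least_squares(f,[.45,-.216,.2065,0,0,0]);print(r.x,np.degrees(r.x[3:]),np.abs(r.fun).max())
P=atz(w,(77,321),.189);seat=P[:2]-.085*u;print('seat xy',seat,'grip-seat',r.x[:2]-seat,np.array([u,[.976,-.2178]])@(r.x[:2]-seat))
```

```text
[ 0.4546 -0.2117  0.2071 -0.0031  0.0835  0.0027] [-0.177   4.7817  0.1541] 0.9048614063437981
seat xy [ 0.4545 -0.2144] grip-seat [0.0001 0.0027] [ 0.0026 -0.0005]
```

View pics/w20c.png

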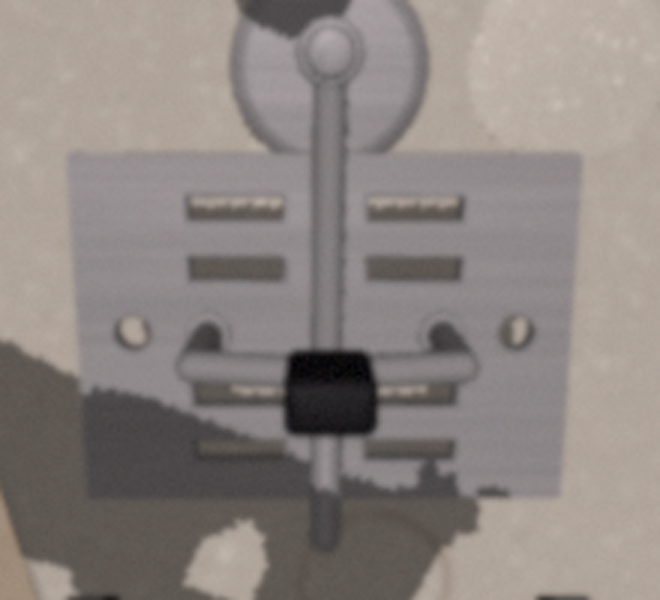

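The plate is within about 3 mm of the bend and tilted about 5 deg. One stillness check, then I hand it in.

```bash
python3 -m crank '[[0,0,0,0,0,0,0.7],[0,0,0,0,0,0,0.7],[0,0,0,0,0,0,0.7],[0,0,0,0,0,0,0.7],[0,0,0,0,0,0,0.7]]'
python3 - <<'E'
from h import *
a=cam('wrist');s=cam('scene');old=cv2.imread('pics/w20.png')[:,:,::-1]
print('wrist diff',np.abs(a['pixels'][100:240,230:410].astype(int)-old[100:240,230:410]).mean(), 'scene diff',np.abs(s['pixels'][150:340,250:480].astype(int)-cv2.imread('pics/s20.png')[150:340,250:480,::-1]).mean())
print(ticket.sign_off())
E
```

```text
time: 29.15
eef_pos: [0.4508, -0.2157, 0.2982]
tcp_rot: [0.78, 0.625, -0.0, 0.0]
contact_force: [0.1, 0.5, 0.4]
opening: 0.701
wrist diff 4.90255291005291 scene diff 1.6950190694126621
the job is handed in; nothing more can be done
None
```

The job is handed in, after about 29 s on the robot's clock; the hand-in reported no verdict.

**Jigger:** I took the steel jigger off the plate and stood it upright on the worktop at about (0.573, 0.099). That is about 147 mm from the tray's centre.

**Plate:** I lifted it straight up off the dowels, turned it and brought it along the peg to the bend, where I let it go. My last picture fit put its grip point about 3 mm along from the bend. The plate was about 5° off level, against the 20° allowed.

**Last checks:** The gripper was well above everything and open, with no contact force. Two scene pictures about 0.5 s apart looked the same apart from noise. The two wrist pictures differed slightly more, and the arm itself had also moved about 1.5 mm between them. In the pictures the sauce bottle, spice jar and tasting glass stood upright and looked unmoved, but I did not measure their positions again.

**Disagreements:**
- **Fingertips:** They sit about 30 mm higher than the reported TCP suggests. My first close on the handle was therefore on air just above it; I saw this in the pictures and gripped lower.
- **Cameras:** The scene camera disagreed with the wrist camera by up to 1–2 cm, so I relied on the wrist camera for the fine positions.

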